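Load a notched specimen into its carrier and slide the carrier into the inspection loader

TASK

Take the notched rectangular steel specimen off the sloping rest and seat it flat, notch up, fully down in the pocket of the grey carrier standing on its loading block. Then lift the loaded carrier by its slanted tongue and slide it level into the middle one of the loader's three slots, all the way home against the end stop, so that the specimen sits in its pocket under the inspection head. Leave the other two specimens, the bottle and the jar where they are.

Things in the scene. Friction and masses are not known exactly. Their poses are not given: they have to be found in the camera images.
- specimen: Notched steel specimen to load: block 40 (its x) x 24 (y) x 30 mm (z), about 0.17 kg, with a notch 14 mm wide and 12 mm deep across the top along y, leaving a 13 mm shoulder at either end: U-shaped from the side. Origin: centre of its underside. Starts in any of the three places on the sloping rest, x pointing up the slope, z square to the slope. May be seated either way round.
- hex_specimen: Bystander: steel hexagonal specimen, 35 mm across flats, 22 mm high, origin at the centre of its underside; on the sloping rest.
- round_specimen: Bystander: black round mount with a small steel chip in its top, 39 mm diameter, 20 mm high, origin at the centre of its underside; on the sloping rest.
- rack: Sloping specimen rest, fixed. Origin: centre of its underside, on the bench. Grey face, 74 mm along the slope, 250 mm wide along y, looking up and to the rest's -x, tilted 30 degrees from level; highest edge 59 mm above the bench. Three places in a row, 80 mm apart along y; specimens rest against the aluminium lip of the lower edge, which stands 8 mm above the face.
- rack_face (a point): Middle of the sloping face, 40 mm above the bench; axes are those of the rest.
- carrier: Loose grey plastic carrier, about 0.12 kg: plate 100 (its x) x 70 (y) x 10 mm (z) with a pocket in the middle and a slanted tongue at its -x end. Origin: centre of the plate's underside. Its +x end enters the slot first. Starts level on the loading block, and can shift by 1 to 3 mm there.
- carrier_pocket (a point): Centre of the pocket's floor, 3 mm above the carrier's underside; axes are those of the carrier. Pocket 45 (x) x 29 (y) mm, 7 mm deep. The seated specimen's origin lies here, its long side along the carrier's x.
- carrier_tongue (a point): Grasp point in the middle of the tongue, 45 mm along it from its root (root 46 mm behind the carrier's origin and 8 mm up) and 21 mm short of its free end; axes are those of the carrier. The tongue is flat: 8 mm thick, 30 mm wide along y, 66 mm long, rising along -0.574 x + 0.819 z (35 degrees from vertical).
- block: Loading block, fixed: aluminium, 88 (x) x 66 (y) x 45 mm high, origin at the centre of its underside. Along each side a cheek stands 4 mm above the top, beside the carrier; lift the carrier straight up.
- block_top (a point): Centre of the loading block's top, where the carrier's underside rests at the start.
- loader: Inspection loader, fixed, on a lift column of varying height: open frame with three slots one above another, 40 mm pitch, floors 20, 60 and 100 mm above its origin (centre of the frame's underside), mouth to its -x. A white head, 110 mm wide, its front edge 50 mm before the axis, level with the mouth, stands from 192 to 242 mm above the origin: no room for an upright gripper below it.
- slot_home (a point): Where the carrier's origin must end, in the middle slot, 60 mm above the loader's origin; +x points into the slot, z up. Slot 15 mm high, 75 mm wide, for the 10 x 70 mm plate; side ledges leave 55 mm open in the middle. Mouth 50 mm before this point, with flared side cheeks reaching 20 mm farther out; end stop 51 mm beyond. Home, the plate is flush with the mouth, tongue outside.
- bottle: Bystander: small amber bottle, 44 mm diameter, 95 mm high, origin at the centre of its base.
- jar: Bystander: white jar with black lid, 56 mm diameter, 60 mm high, origin at the centre of its base.
There are look-alikes about, which are no part of the job. Leave any brown look-alike of the specimen alone. What is shaped like the carrier but yellow is not meant.

How it is judged:
On the way, in this order (a step that is already met when the one before it is completed fails the run):
1. the notched specimen is seated in the carrier's pocket and let go, the carrier not yet in the loader (x of specimen in the frame of carrier_pocket between -0.004 and 0.004 m and y of specimen in the frame of carrier_pocket between -0.004 and 0.004 m and z of specimen in the frame of carrier_pocket between -0.0025 and 0.0025 m and angle between the z axis of specimen and the z axis of carrier, either way round below 0.06 rad and contact force between the fingers and specimen below 0.05 N and distance between carrier and slot_home above 0.12 m), for 0.2 s.
2. the carrier is lifted off its block with the specimen riding in the pocket, not held by the fingers (x of specimen in the frame of carrier_pocket between -0.004 and 0.004 m and y of specimen in the frame of carrier_pocket between -0.004 and 0.004 m and z of specimen in the frame of carrier_pocket between -0.0025 and 0.0025 m and angle between the z axis of specimen and the z axis of carrier, either way round below 0.06 rad and contact force between the fingers and specimen below 0.05 N and z of carrier in the frame of block_top above 0.015 m), for 0.2 s.
At the end, for the whole second after the job is handed in: The carrier lies in the middle slot within 6 mm of fully home, level with the slot and straight within 0.08 rad, with the notched specimen seated in its pocket (within 4 mm of the centre, 2.5 mm of the floor, 0.06 rad), both at rest and released (x of specimen in the frame of carrier_pocket between -0.004 and 0.004 m and y of specimen in the frame of carrier_pocket between -0.004 and 0.004 m and z of specimen in the frame of carrier_pocket between -0.0025 and 0.0025 m and angle between the z axis of specimen and the z axis of carrier, either way round below 0.06 rad and x of carrier in the frame of slot_home between -0.006 and 0.006 m and y of carrier in the frame of slot_home between -0.006 and 0.006 m and z of carrier in the frame of slot_home between -0.005 and 0.006 m and angle between the x axis of carrier and the x axis of slot_home, either way round below 0.08 rad and linear speed of each of carrier, specimen below 0.02 m/s and angular speed of each of carrier, specimen below 0.2 rad/s); the robot touches nothing.
It fails at once if the hexagonal specimen is pushed more than 30 mm from its place (distance of hex_specimen from where it was at the start of the episode above 0.03 m).
It fails at once if the round specimen is pushed more than 30 mm from its place (distance of round_specimen from where it was at the start of the episode above 0.03 m).
It fails at once if the bottle is pushed more than 30 mm from its place (distance of bottle from where it was at the start of the episode above 0.03 m).
It fails at once if the jar is pushed more than 30 mm from its place (distance of jar from where it was at the start of the episode above 0.03 m).
It also fails if it takes over 61 s, if anything falls off the work surface, if the arm or the gripper's body presses on something with over 40 N, if the wrist force passes 120 N, or if a joint passes its speed limit or range.

ROBOT

A 7-joint arm with a two-finger parallel gripper is mounted at the origin on the work surface. World frame = base frame: x ahead of the robot, y to its left, z up, the work surface at z = 0. Lengths are in m, angles in rad, forces in N, time in s.
With the tool pointing down it reaches from about 0.4 to 0.875 m from the base axis. Payload 6.5 kg.
Tool frame: the origin (TCP) lies midway between the tips of the shut fingers; the grasp point (between the pads) lies 19 mm behind it; z points along the fingers, y is the direction in which the jaws open and shut (so a half turn about z gives the same grasp; the last joint's range is limited). The gripper opens to 88 mm and grips with 3 to 60 N. Pads are 18 mm wide; open, the fingers measure 123 mm over their backs; the gripper's body (75 mm by 187 mm) begins 45 mm behind the grasp point.
Start: joints at [1.09, 0.536, -0.004, 1.538, 0.003, 1.067, -0.071], TCP at [0.262, -0.595, 0.239] pointing down, gripper open.
Joint ranges: [-2.7, 2.7], [-0.37, 2.16], [-1.27, 1.26], [0.24, 2.4], [-1.31, 4.45], [0.19, 1.91], [-2.76, 2.76]. Speed limits (rad/s): [2.39, 2.39, 3.14, 3.14, 3.14, 3.14, 3.14].

INTERFACE

Orientations are given as a rotation vector (axis times angle).
In Python, from workcell import * gives the robot as it stands. The module is installed in compiled form; this text tells all that it offers.
- The arm moves only by the shell command python3 -m pendant 'ROWS' [OPENING] [FORCE]. ROWS is JSON, a list of rows, each a list of 6 numbers: the shift along the tool's x, y, z in mm, then the turn, a rotation vector about the tool's x, y, z in degrees. A call has 1 to 12 rows; each row shifts and turns the commanded pose from where the row before left it, along the tool's axes as they then stand; what a row does not reach is not made up. A row lasts 1/10 s, in which the tool goes at most 50 mm and 8.59 degrees, less where a joint would pass 70% of its speed; a pose out of reach is approached as far as the arm can. A call with a gripper value outside its range is refused whole. OPENING is the closure in counts, from 0 (fully open) to 255 (shut), set as the call begins (- or left out, the last holds). The fingers move at their own pace and stop on an object; FORCE is the grip in N (left out, the last holds). Time passes only in rows, so rows that do not move let the fingers close. It gives the time, the measured TCP pose, the force and the opening at its end, in the units of the state.
- observe(): the state, without advancing time (a new reading comes with each control period).
- grab_frame(name): name is "side" or "top" or "wrist"; returns a dict with "color" (480x640x3 uint8, blue, green, red), "mtx" (3x3 intrinsics, pixels), "distortion" ([k1, k2, p1, p2, k3] as OpenCV has them; the pictures are not rectified), "cam_to_world" (4x4, takes a point from camera to world coordinates). Camera axes: x right, y up, looking along -z (the intrinsics and any distortion apply to the point x, -y, -z); pixel columns grow to the right and rows downward; lengths in m; the calibration is good to about 2 mm. A picture is of the moment at which its call begins. There is no depth.
- finish_job(): hands the job in, once; it reports no verdict.
The state is a dict: "time": time; "joint_pos": joint angles; "qvel": joint speeds; "effort": joint torques, N m; "tcp_pos": TCP position; "tcp_rot": TCP orientation; "wrist_force": force on the tool from outside, world axes, zero at the start; "torque": the same for the moment, N m; "finger_gap": finger opening in m.
Only numpy, scipy, OpenCV 4.12 (cv2) and the standard library are available. Lean on these libraries where they do the work, as an engineer would, in place of code of your own. Each camera call takes 0.05 s, during which the arm holds its last target.

## Working session

There is one attempt and no reset: what is moved stays moved. The work goes in short steps, Python scripts to look and compute and a shell command to move; the robot and the scene stay as the last step left them, time stands still between calls to the robot, and variables do not carry over. Pictures are saved under pics/ and viewed, and the job is handed in when it is done.

```bash
mkdir -p pics; ls
python3 - <<'E'
from workcell import *
import cv2
s=observe()
print(s)
for n in ["side","top","wrist"]:
    f=grab_frame(n); cv2.imwrite(f"pics/a_{n}.png",f["color"])
    import numpy as np
    np.savez(f"a_{n}.npz",**f)
    print(n,f["mtx"].tolist(),f["distortion"],np.round(f["cam_to_world"],4).tolist())
E
```

```text
pics
{'time': 0.0, 'joint_pos': array([ 1.089772  ,  0.5371681 , -0.00445067,  1.53886131,  0.00257414,
        1.06731894, -0.07122917]), 'qvel': array([ 0.00023329, -0.00021541,  0.00169932, -0.00011337,  0.0003917 ,
       -0.00025961, -0.00276168]), 'effort': array([-5.11488452e-04, -5.70995951e+01,  9.90174785e-01, -2.51610374e+01,
       -5.64004888e-02,  1.77230017e-02,  1.72365817e-04]), 'tcp_pos': array([ 0.26171592, -0.59430406,  0.23784232]), 'tcp_rot': array([-3.07259296e+00, -6.46657087e-01,  7.18131587e-04]), 'wrist_force': array([-0.20466239, -0.69657304, -0.63487632]), 'torque': array([ 0.00101101,  0.00893856, -0.00959344]), 'finger_gap': 0.0877172011368312}
side [[502.6388552676032, 0.0, 321.340492299464], [0.0, 502.6388552676032, 235.30066003926643], [0.0, 0.0, 1.0]] [-0.14579455  0.          0.          0.          0.        ] [[0.9972, 0.0344, -0.0667, 0.5024], [-0.0746, 0.5469, -0.8338, -0.8008], [0.0078, 0.8365, 0.548, 0.631], [0.0, 0.0, 0.0, 1.0]]
top [[608.1697387071607, 0.0, 324.0414533981694], [0.0, 608.1697387071607, 228.75061321406847], [0.0, 0.0, 1.0]] [-0.03081055  0.          0.          0.          0.        ] [[0.0163, 0.9865, -0.1627, 0.3694], [-0.9999, 0.0163, -0.0013, -0.0243], [0.0014, 0.1627, 0.9867, 1.2644], [0.0, 0.0, 0.0, 1.0]]
wrist [[404.55588232162853, 0.0, 321.03836474800573], [0.0, 404.55588232162853, 242.2137778788244], [0.0, 0.0, 1.0]] [-0.000571  0.        0.        0.        0.      ] [[0.4032, 0.8822, 0.2432, 0.3243], [-0.9151, 0.3894, 0.1045, -0.5675], [-0.0025, -0.2647, 0.9643, 0.3843], [0.0, 0.0, 0.0, 1.0]]
```

View pics/a_side.png

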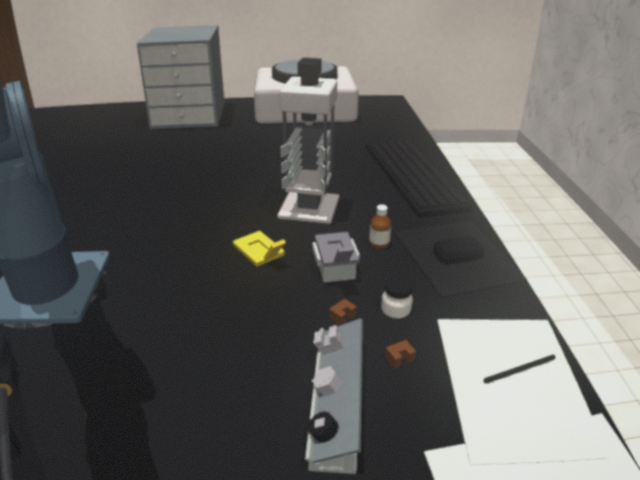

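View pics/a_top.png

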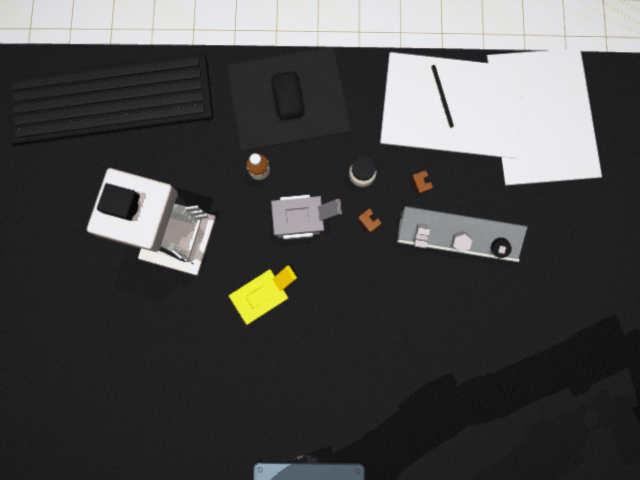

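View pics/a_wrist.png

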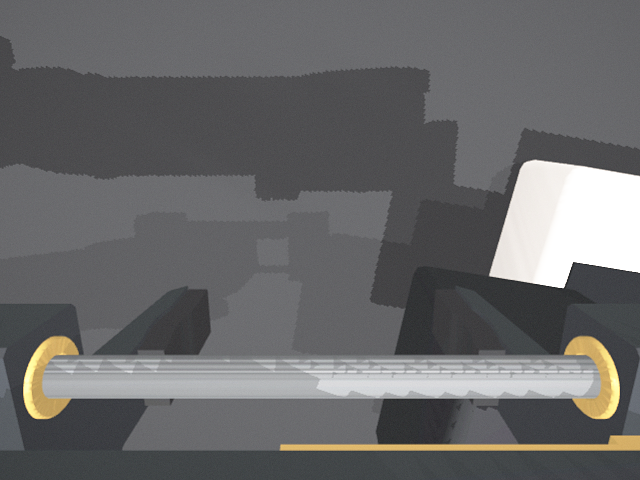

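```bash
cat > h.py <<'E'
import numpy as np, cv2
from scipy.spatial.transform import Rotation as R
def load(p): return dict(np.load(p))
def ray(f,u,v):
    p=cv2.undistortPoints(np.array([[[u,v]]],float),f["mtx"],f["distortion"])[0,0]
    M=f["cam_to_world"]; d=M[:3,:3]@np.array([p[0],-p[1],-1.]); return M[:3,3],d/np.linalg.norm(d)
def onz(f,u,v,z):
    o,d=ray(f,u,v); return o+d*(z-o[2])/d[2]
def tri(*obs):
    A=np.zeros((3,3));b=np.zeros(3)
    for f,u,v in obs:
        o,d=ray(f,u,v);P=np.eye(3)-np.outer(d,d);A+=P;b+=P@o
    x=np.linalg.solve(A,b)
    res=[np.linalg.norm((np.eye(3)-np.outer(ray(f,u,v)[1],ray(f,u,v)[1]))@(x-ray(f,u,v)[0])) for f,u,v in obs]
    return x,res
def proj(f,X):
    M=f["cam_to_world"];X=np.atleast_2d(X);c=(X-M[:3,3])@M[:3,:3]
    c=c*np.array([1,-1,-1.]); return cv2.projectPoints(c.reshape(-1,1,3),np.zeros(3),np.zeros(3),f["mtx"],f["distortion"])[0][:,0]
def crop(src,out,x,y,w,h,s):
    im=cv2.imread(src)[y:y+h,x:x+w]; im=cv2.resize(im,None,fx=s,fy=s,interpolation=cv2.INTER_CUBIC)
    for k in range(0,w,10): cv2.line(im,(k*s,0),(k*s,6 if k%50 else 14),(0,255,0),1); 
    for k in range(0,h,10): cv2.line(im,(0,k*s),(6 if k%50 else 14,k*s),(0,255,0),1)
    cv2.imwrite(out,im)
E
python3 - <<'E'
from h import *
crop("pics/a_top.png","pics/b1.png",70,150,200,150,4)
crop("pics/a_top.png","pics/b2.png",260,180,100,75,8)
crop("pics/a_top.png","pics/b3.png",380,190,160,80,5)
crop("pics/a_side.png","pics/b4.png",240,50,130,180,3)
crop("pics/a_side.png","pics/b5.png",290,220,100,75,8)
crop("pics/a_side.png","pics/b6.png",290,310,120,80,6)
E
```

```text
(no output)
```

View pics/b1.png

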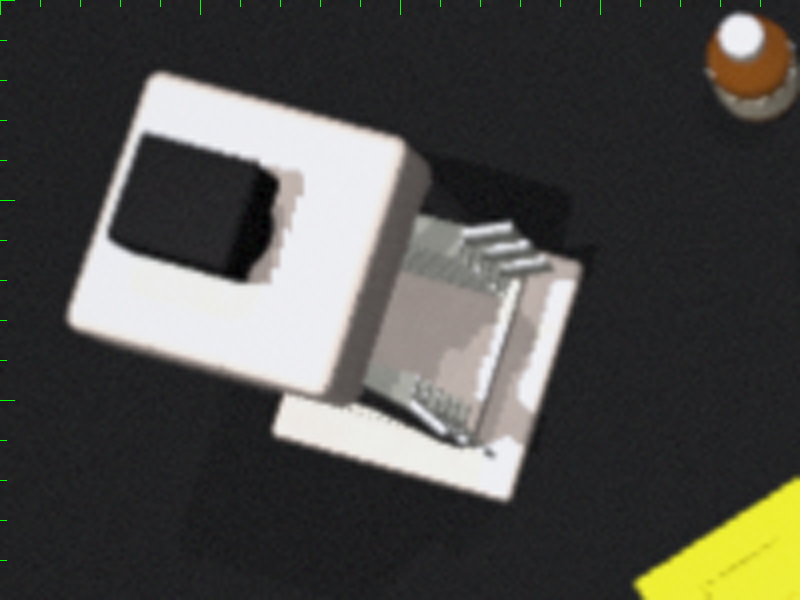

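View pics/b2.png

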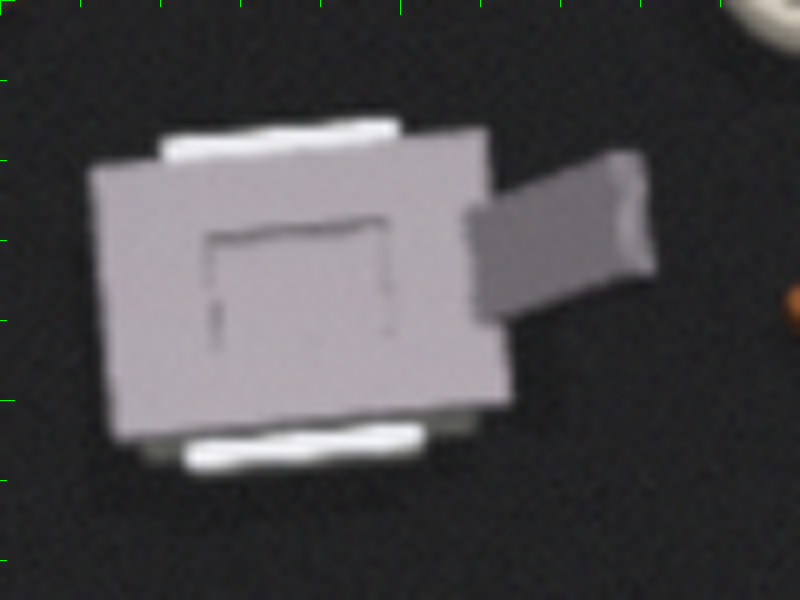

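View pics/b3.png

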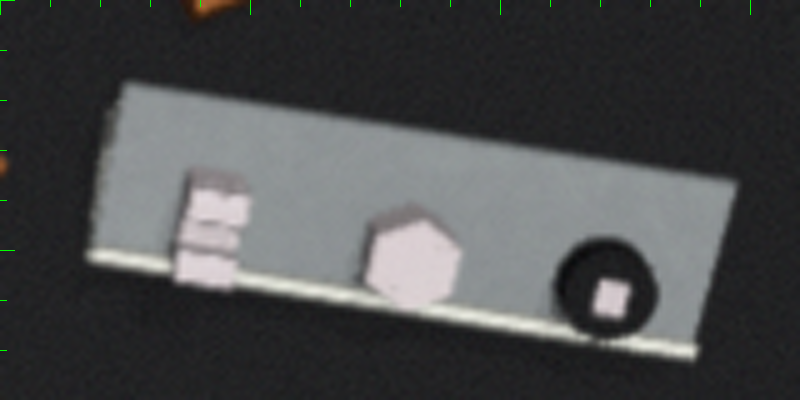

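View pics/b4.png

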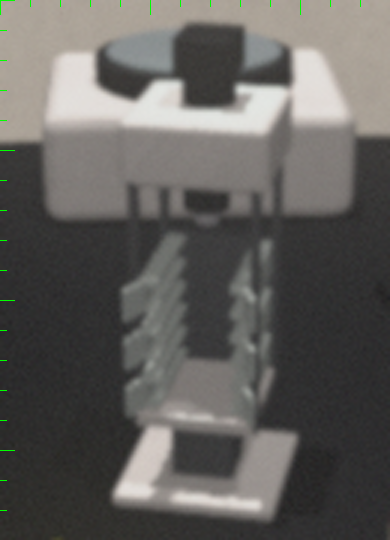

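View pics/b5.png

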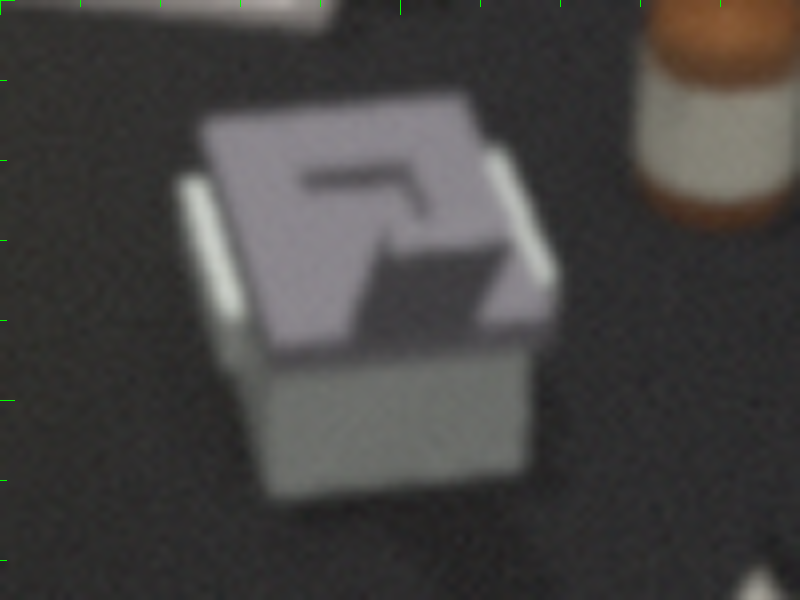

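View pics/b6.png

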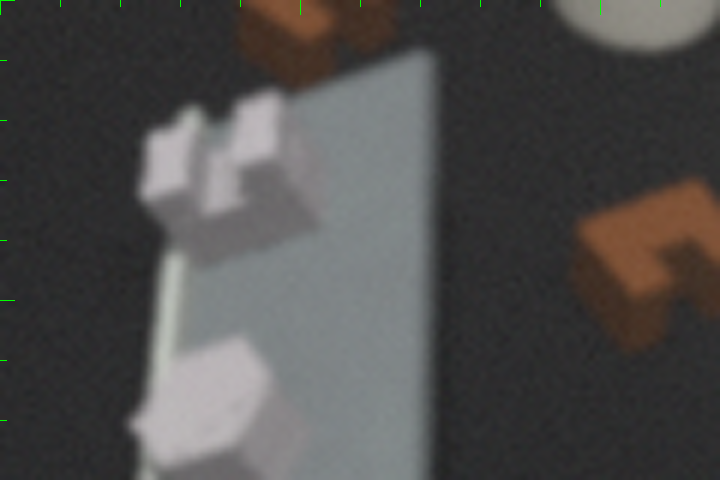

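Run:
```python
from h import *
T=load("a_top.npz");S=load("a_side.npz")
np.set_printoptions(precision=4,suppress=True)
c=lambda x,y,s:(lambda U,V:(x+(U+.5)/s-.5,y+(V+.5)/s-.5))
t1=c(70,150,4);t2=c(260,180,8);t3=c(380,190,5);s4=c(240,50,3);s5=c(290,220,8);s6=c(290,310,6)
def yaw(a,b): d=b-a; return np.degrees(np.arctan2(d[1],d[0])),np.linalg.norm(d[:2])
print("head")
P=[]
for a,b in [((325,393),(125,122)),((405,138),(265,133)),((155,72),(292,92)),((70,325),(150,82))]:
    x,r=tri((T,*t1(*a)),(S,*s4(*b)));P.append(x);print(x,r)
print("front yaw",yaw(P[0],P[1]),"side",yaw(P[1],P[2]),yaw(P[0],P[3]))
print("base plate")
B=[onz(T,*t1(*p),0.012) for p in [(275,433),(508,499),(580,262)]]
print(B,yaw(B[1],B[0]),yaw(B[1],B[2]))
print("carrier")
C=[onz(T,*t2(*p),0.055) for p in [(88,165),(488,128),(513,404),(114,441)]]
D=[onz(S,*s5(*p),0.055) for p in [(200,120),(468,93),(553,318),(268,350)]]
print(np.array(C),np.mean(C,0)); print(np.array(D),np.mean(D,0))
print(yaw(C[1],C[0]),yaw(C[2],C[3]),yaw(C[2],C[1]),yaw(C[3],C[0]))
print(yaw(D[3],D[0]),yaw(D[2],D[1]),yaw(D[3],D[2]),yaw(D[0],D[1]))
print("rack")
E1=[onz(T,*t3(*p),0.059) for p in [(124,82),(738,181)]]
print(E1,yaw(E1[1],E1[0]))
L=[onz(T,*t3(*p),0.029) for p in [(88,257),(696,351)]]
print(L,yaw(L[1],L[0]))
print("spec")
# top-view/ side-view shoulder top corners
for a,b in [((190,187),(235,108)),((250,195),(240,150)),((175,283),(143,140)),((233,290),(140,195)),((238,258),(188,192))]:
    print(tri((T,*t3(*a)),(S,*s6(*b))))
```

```text
head
[0.495  0.2511 0.3105] [np.float64(0.0035477255279703556), np.float64(0.003547725527970439)]
[0.5957 0.2253 0.3093] [np.float64(5.267268186219432e-05), np.float64(5.267268186208666e-05)]
[0.6237 0.3294 0.3082] [np.float64(0.0016063897047494296), np.float64(0.0016063897047493315)]
[0.5176 0.3548 0.3107] [np.float64(0.0006207806404533437), np.float64(0.0006207806404533704)]
front yaw (np.float64(-14.384024977491507), np.float64(0.10398100031742759)) side (np.float64(74.96814791538209), np.float64(0.10779272691533094)) (np.float64(77.69997435484969), np.float64(0.10608774517449919))
base plate
[array([0.5083, 0.3617, 0.012 ]), array([0.4761, 0.2387, 0.012 ]), array([0.6011, 0.2071, 0.012 ])] (np.float64(75.35220775781444), np.float64(0.12710143919375874)) (np.float64(-14.188255844063608), np.float64(0.12886363657725577))
carrier
[[ 0.6258  0.0868  0.055 ]
 [ 0.6371 -0.0146  0.055 ]
 [ 0.5661 -0.0221  0.055 ]
 [ 0.555   0.0781  0.055 ]] [0.596  0.0321 0.055 ]
[[ 0.5586  0.0794  0.055 ]
 [ 0.6303  0.0881  0.055 ]
 [ 0.6389 -0.0142  0.055 ]
 [ 0.5685 -0.0228  0.055 ]] [0.5991 0.0326 0
[... 647 characters left out ...]
25078481703884437))
[array([ 0.5501, -0.1733,  0.029 ]), array([ 0.5152, -0.4228,  0.029 ])] (np.float64(82.0414222304051), np.float64(0.251894034575408))
spec
(array([ 0.5683, -0.21  ,  0.0653]), [np.float64(0.005367495680104105), np.float64(0.0053674956801038655)])
(array([ 0.566 , -0.2329,  0.0717]), [np.float64(0.0037911882769181373), np.float64(0.00379118827691808)])
(array([ 0.5378, -0.2059,  0.0497]), [np.float64(0.0007265464703953387), np.float64(0.000726546470395299)])
(array([ 0.5353, -0.2289,  0.0519]), [np.float64(0.0009987059142768726), np.float64(0.0009987059142767718)])
(array([ 0.548 , -0.2307,  0.054 ]), [np.float64(0.0009521201877001832), np.float64(0.0009521201877002224)])
```

```bash
cat >> h.py <<'E'
def rowto(p0,R0,p1,R1,N=None,nr=2):
    Rr=R0.T@R1; w=R.from_matrix(Rr).as_rotvec(); t=R0.T@(np.array(p1)-p0)
    ang=np.degrees(np.linalg.norm(w))
    if N is None: N=int(max(1,np.ceil(ang/8.3),np.ceil(np.linalg.norm(t)/45)))
    q=R.from_rotvec(w/N).as_matrix(); A=sum(np.linalg.matrix_power(q,k) for k in range(N))
    p=np.linalg.solve(A,t)
    return N,np.round(p*1000,1),np.round(np.degrees(w/N),nr)
def fr(xd,zd):
    z=np.array(zd,float);z/=np.linalg.norm(z);x=np.array(xd,float);x-=z*(x@z);x/=np.linalg.norm(x)
    return np.stack([x,np.cross(z,x),z],1)
def cur():
    from workcell import observe
    s=observe(); return s["tcp_pos"],R.from_rotvec(s["tcp_rot"]).as_matrix(),s
def yawv(d): a=np.radians(d); return np.array([np.cos(a),np.sin(a),0])
E
python3 - <<'E'
from h import *
np.set_printoptions(precision=4,suppress=True)
T=load("a_top.npz");S=load("a_side.npz")
c=lambda x,y,s:(lambda U,V:(x+(U+.5)/s-.5,y+(V+.5)/s-.5))
t3=c(380,190,5);s6=c(290,310,6)
rx=yawv(-8.2);ry=yawv(81.8);ez=np.array([0,0,1.])
xs=rx*np.cos(np.pi/6)+ez*.5;n=-rx*.5+ez*np.cos(np.pi/6)
fc=np.array([0.5676,-0.304,0.040])
def pl(f,u,v):
    o,d=ray(f,u,v);q=fc+.03*n;k=((q-o)@n)/(d@n);X=o+k*d-q;return X@xs,X@ry
for f,m,pts in [(T,t3,[(190,187),(250,195),(247,227),(187,220),(182,250),(238,258),(233,290),(175,283)]),(S,s6,[(235,108),(278,92),(240,150),(275,160),(150,132),(195,118),(190,188),(143,198)])]:
    print([np.round(pl(f,*m(*p)),4).tolist() for p in pts])
p0,R0,s=cur()
O=fc+.08*ry-.0125*xs;print("O",O)
R1=fr(xs,-n); print(rowto(p0,R0,O+.15*n,R1))
E
```

```text
[[0.0079, 0.0946], [0.0085, 0.0706], [-0.0051, 0.069], [-0.0062, 0.0931], [-0.0191, 0.0926], [-0.0188, 0.0699], [-0.0327, 0.0692], [-0.0336, 0.0927]]
[[-0.0033, 0.0922], [0.0098, 0.0923], [-0.0007, 0.075], [0.0103, 0.0664], [-0.0301, 0.095], [-0.0159, 0.0941], [-0.0153, 0.0673], [-0.0299, 0.0698]]
O [ 0.5683 -0.2233  0.0338]
(6, array([ 47.2, -56.8,  21.9]), array([-1.41,  4.87,  5.2 ]))
```

```bash
python3 -m pendant '[[47.2,-56.8,21.9,-1.41,4.87,5.2],[47.2,-56.8,21.9,-1.41,4.87,5.2],[47.2,-56.8,21.9,-1.41,4.87,5.2],[47.2,-56.8,21.9,-1.41,4.87,5.2],[47.2,-56.8,21.9,-1.41,4.87,5.2],[47.2,-56.8,21.9,-1.41,4.87,5.2],[0,0,0,0,0,0],[0,0,0,0,0,0]]' 100 30
python3 - <<'E'
from h import *
from workcell import *
p,r,s=cur();print(p,r,s["joint_pos"],s["finger_gap"])
for n in ["wrist","side"]:
    f=grab_frame(n);np.savez(f"c_{n}.npz",**f);cv2.imwrite(f"pics/c_{n}.png",f["color"])
E
```

```text
time: 0.95
tcp_pos: [0.4127, -0.3462, 0.1902]
tcp_rot: [2.991, -0.211, 0.801]
wrist_force: [-0.6, -0.3, -0.5]
finger_gap: 0.0537
[ 0.41268344 -0.34615849  0.19015212] [[ 0.857599   -0.14051646  0.49475154]
 [-0.12100986 -0.99007736 -0.07143834]
 [ 0.49988056  0.00139563 -0.86609323]] [ 1.11984065  0.30590092 -0.36466329  2.20390607 -0.73741261  0.30001274
 -0.24614868] 0.053718765026832205
```

View pics/c_wrist.png

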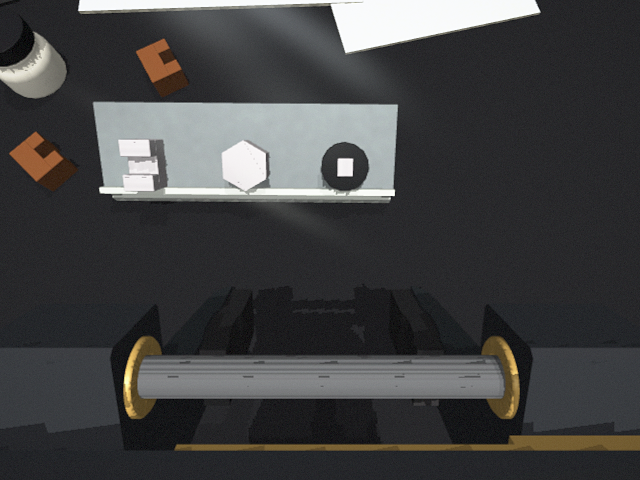

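View pics/c_side.png

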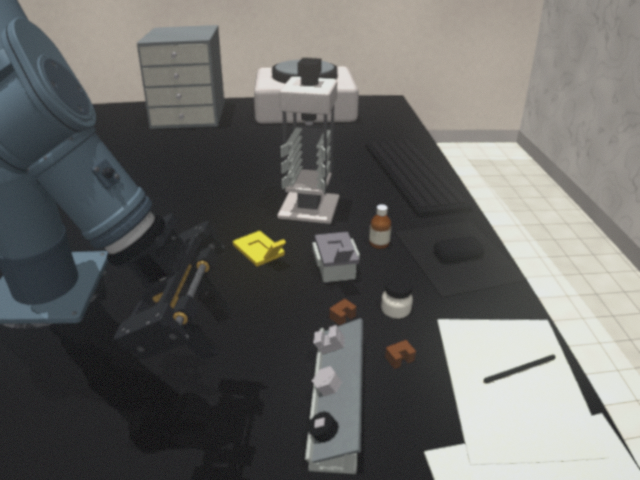

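```bash
cat > geo.py <<'E'
from h import *
np.set_printoptions(precision=4,suppress=True)
rx=yawv(-8.2);ry=yawv(81.8);ez=np.array([0,0,1.])
xs=rx*np.cos(np.pi/6)+ez*.5;n=-rx*.5+ez*np.cos(np.pi/6)
fc=np.array([0.5676,-0.304,0.040])
O=fc+.081*ry-.0115*xs
Rg=fr(xs,-n)
E
python3 - <<'E'
from geo import *
p0,R0,s=cur()
print(O,rowto(p0,R0,O+.11*n,Rg))
E
```

```text
[ 0.5693 -0.2224  0.0343] (1, array([  40.7, -147.6,   93.6]), array([ 0.18, -0.03,  0.03]))
```

```bash
sed -i 's#np.linalg.norm(t)/45)#np.linalg.norm(t)/.04)#' h.py; python3 -m pendant '[[10,-37,23,0,0,0],[10,-37,23,0,0,0],[10,-37,23,0,0,0],[10,-37,23,0,0,0],[0,0,0,0,0,0],[0,0,0,0,0,0],[0,0,0,0,0,0]]'
python3 - <<'E'
from geo import *
from workcell import *
p,r,s=cur();print(p,s["joint_pos"])
for n in ["wrist"]:
    f=grab_frame(n);np.savez(f"d_{n}.npz",**f);cv2.imwrite(f"pics/d_{n}.png",f["color"])
E
```

```text
time: 1.75
tcp_pos: [0.4845, -0.2551, 0.1529]
tcp_rot: [3.009, -0.216, 0.789]
wrist_force: [-0.2, -0.0, -0.1]
finger_gap: 0.0538
[ 0.4845 -0.2551  0.1529] [ 0.536   0.3479 -0.022   2.2575 -1.2653  0.193   0.0178]
```

View pics/d_wrist.png

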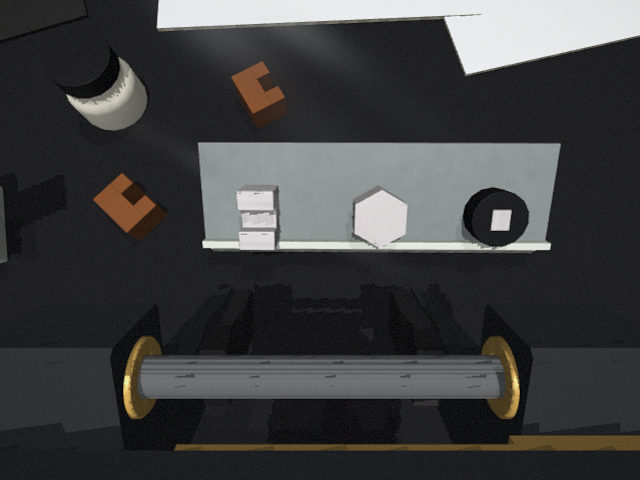

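Run:
```python
from geo import *
f=load("d_wrist.npz")
crop("pics/d_wrist.png","pics/d1.png",190,130,100,130,6)
def pl(u,v,h):
    o,d=ray(f,u,v);q=fc+h*n;k=((q-o)@n)/(d@n);X=o+k*d-q;return X@xs,X@ry
for p in [(198,143),(560,143)]: print("high edge",pl(*p,0))
```

```text
high edge (np.float64(0.038238580391073945), np.float64(0.12342240539659453))
high edge (np.float64(0.03730630714304652), np.float64(-0.12598175898078998))
```

View pics/d1.png

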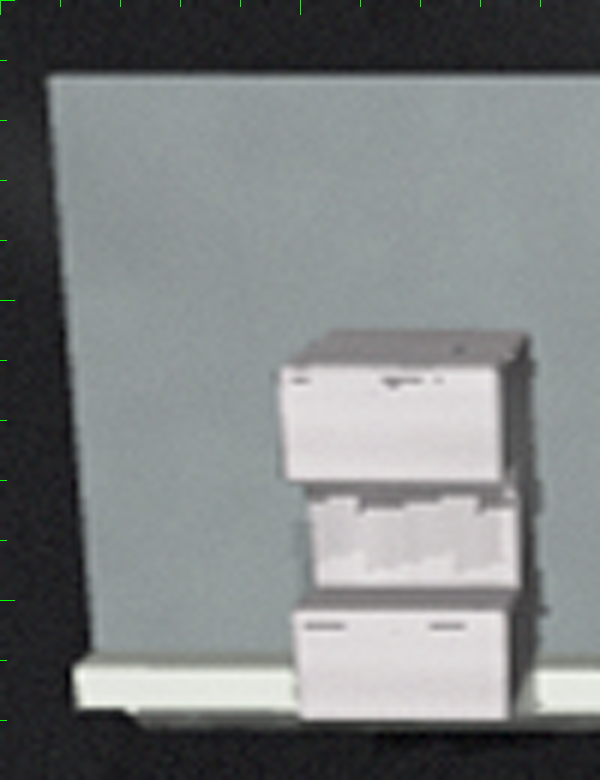

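Run:
```python
from geo import *
f=load("d_wrist.npz")
def pl(U,V,h):
    u=190+(U+.5)/6-.5;v=130+(V+.5)/6-.5
    o,d=ray(f,u,v);q=fc+h*n;k=((q-o)@n)/(d@n);X=o+k*d-q;return X@xs,X@ry
A=np.array([pl(*p,.03) for p in [(280,366),(500,366),(300,718),(509,718)]]);print(A,A.mean(0))
A=np.array([pl(*p,.018) for p in [(310,487),(520,490),(314,588),(520,588)]]);print(A,A.mean(0))
```

```text
[[ 0.0097  0.0921]
 [ 0.0096  0.0686]
 [-0.0297  0.0923]
 [-0.0297  0.069 ]] [-0.01    0.0805]
[[-0.006   0.0923]
 [-0.0064  0.0684]
 [-0.0178  0.0925]
 [-0.0178  0.0688]] [-0.012   0.0805]
```

```bash
cat >> geo.py <<'E'
O=fc+.0805*ry-.0108*xs
def rz(a): return -ez*np.cos(np.radians(a))+rx*np.sin(np.radians(a))
Rg=fr(rx,rz(10)); G=O-.002*xs+.012*n
E
python3 - <<'E'
from geo import *
p0,R0,s=cur()
print(G,rowto(p0,R0,G-.08*Rg[:,2],Rg))
E
```

```text
[ 0.5622 -0.2219  0.044 ] (3, array([ 14.1, -14.7,  17. ]), array([-0.24, -6.44, -0.05]))
```

```bash
python3 -m pendant '[[14,-14.7,17,-0.24,-6.44,0],[14,-14.7,17,-0.24,-6.44,0],[14,-14.7,17,-0.24,-6.44,0],[0,0,0,0,0,0],[0,0,0,0,0,0],[0,0,0,0,0,0]]'
python3 - <<'E'
from geo import *
p0,R0,s=cur()
print(s["joint_pos"],p0-G,rowto(p0,R0,G-.08*Rg[:,2],Rg),rowto(p0,R0,G,Rg))
E
```

```text
time: 2.4
tcp_pos: [0.5303, -0.2276, 0.1328]
tcp_rot: [-3.084, 0.216, -0.485]
wrist_force: [0.0, 0.0, 0.2]
finger_gap: 0.054
[ 0.0543  0.475   0.4164  2.0775 -0.765   0.4363 -0.6382] [-0.0319 -0.0058  0.0888] (1, array([13. , -9.8, 15. ]), array([-1.96, -7.74,  0.01])) (3, array([ 2.1, -2.7, 31.3]), array([-0.65, -2.58,  0.  ]))
```

```bash
python3 -m pendant '[[6.5,-5,7,-1,-3.9,0],[6.5,-5,7,-1,-3.9,0],[0,0,0,0,0,0],[0,0,0,0,0,0]]'
python3 - <<'E'
from geo import *
p0,R0,s=cur()
print(s["joint_pos"],s["qvel"],p0-G,rowto(p0,R0,G-.08*Rg[:,2],Rg),rowto(p0,R0,G,Rg))
E
```

```text
time: 2.8
tcp_pos: [0.5481, -0.2192, 0.123]
tcp_rot: [3.109, -0.221, 0.272]
wrist_force: [0.5, 0.0, -0.1]
finger_gap: 0.0536
[-0.1055  0.575   0.5617  1.958  -0.6184  0.5935 -0.8546] [ 0.0108 -0.0166  0.0073  0.0259  0.0023 -0.0006 -0.0008] [-0.0141  0.0027  0.079 ] (1, array([0.4, 0.6, 0.3]), array([0.  , 0.01, 0.07])) (3, array([ 0.1,  0.2, 26.8]), array([0.  , 0.  , 0.02]))
```

```bash
python3 -m pendant '[[0.4,0.6,20,0,0,0],[0,0,20,0,0,0],[0,0,20,0,0,0],[0,0,15,0,0,0],[0,0,5,0,0,0],[0,0,0,0,0,0],[0,0,0,0,0,0]]'
python3 - <<'E'
from geo import *
from workcell import *
p0,R0,s=cur()
print(p0-G,rowto(p0,R0,G,Rg))
for n in ["wrist"]:
    f=grab_frame(n);np.savez(f"e_{n}.npz",**f);cv2.imwrite(f"pics/e_{n}.png",f["color"])
E
```

```text
time: 3.5
tcp_pos: [0.5634, -0.2209, 0.0453]
tcp_rot: [3.109, -0.218, 0.272]
wrist_force: [-0.1, 0.4, -0.0]
finger_gap: 0.0537
[0.0013 0.001  0.0013] (1, array([-1.3,  1.2,  1.1]), array([ 0.03, -0.01,  0.18]))
```

View pics/e_wrist.png

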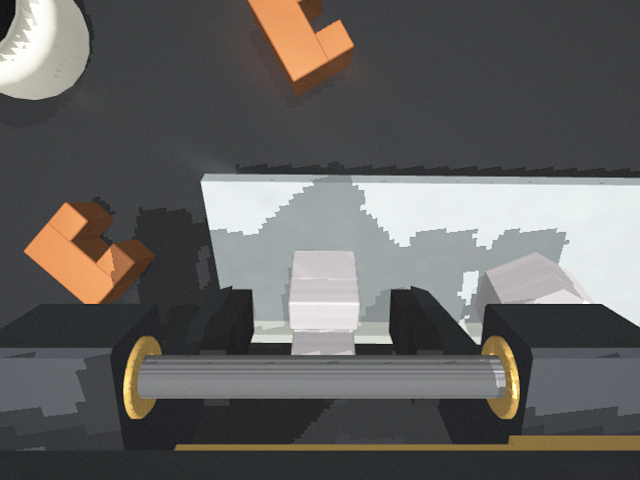

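```bash
python3 -m pendant '[[-1.2,1.2,1,0,0,0],[0,0,0,0,0,0],[0,0,0,0,0,0]]'; python3 -m pendant '[[0,0,0,0,0,0],[0,0,0,0,0,0],[0,0,0,0,0,0],[0,0,0,0,0,0],[0,0,0,0,0,0],[0,0,0,0,0,0]]' 255 40;python3 -m pendant '[[0,0,-10,0,0,0],[0,0,-25,0,0,0],[0,0,-35,0,0,0],[0,0,-35,0,0,0],[0,0,-35,0,0,0],[0,0,0,0,0,0],[0,0,0,0,0,0]]'
python3 - <<'E'
from geo import *
from workcell import *
p0,R0,s=cur()
print(s["joint_pos"])
for n in ["wrist","side"]:
    f=grab_frame(n);np.savez(f"f_{n}.npz",**f);cv2.imwrite(f"pics/f_{n}.png",f["color"])
E
```

```text
time: 3.85
tcp_pos: [0.5624, -0.2213, 0.0436]
tcp_rot: [3.109, -0.217, 0.271]
wrist_force: [0.7, 0.3, 0.3]
finger_gap: 0.0535
time: 4.45
tcp_pos: [0.5624, -0.2214, 0.0434]
tcp_rot: [3.109, -0.217, 0.271]
wrist_force: [0.6, -0.0, 0.6]
finger_gap: 0.0238
time: 5.15
tcp_pos: [0.5383, -0.2174, 0.1817]
tcp_rot: [3.11, -0.216, 0.272]
wrist_force: [-0.5, 0.6, -3.0]
finger_gap: 0.0232
[-0.1845  0.4771  0.659   1.9508 -0.527   0.6961 -0.9253]
```

View pics/f_wrist.png

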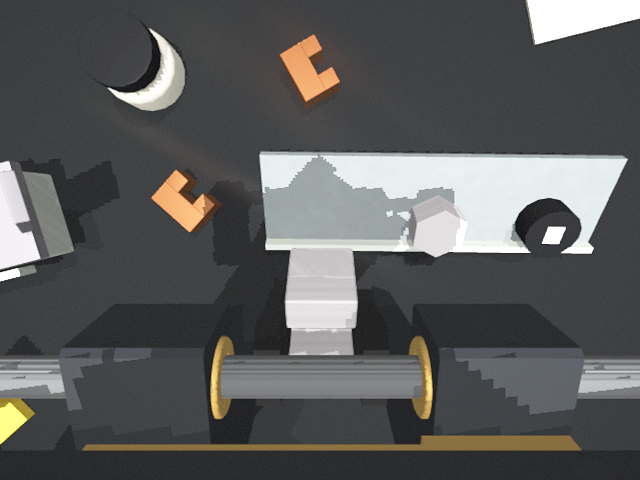

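View pics/f_side.png

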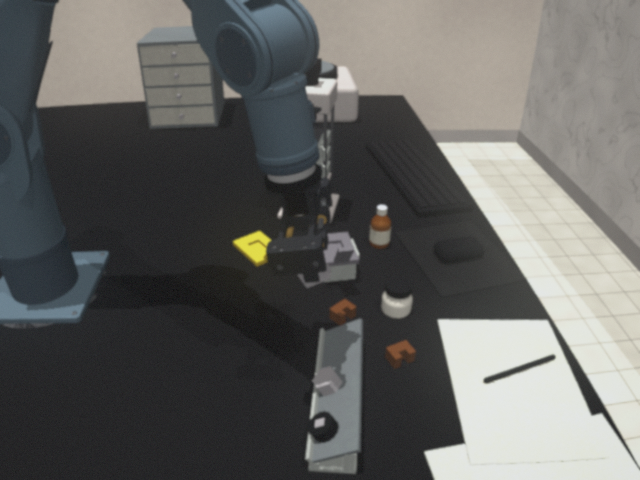

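```bash
cat >> geo.py <<'E'
Rt=R.from_rotvec([3.109,-.217,.271]).as_matrix(); pt=np.array([.5624,-.2214,.0434])
Rs=np.stack([xs,ry,n],1)
Rrel=Rt.T@Rs; prel=Rt.T@(O-pt); prel[1]=0
# remove tiny yaw/roll mismatch: faces squared to pads -> specimen y == -tool y
w=R.from_matrix(Rrel).as_euler('YXZ',degrees=True)
def toolfor(p,Rm):  # tool pose so specimen is at p,Rm
    Rn=fr(Rm[:,0],Rm[:,2]); 
    Rr=Rm@Rrel.T; return p-Rr@prel,Rr
def level(y): return np.stack([yawv(y),yawv(y+90),ez],1)
CY=96.2; C=np.array([.5975,.0323,.045])
E
python3 - <<'E'
from geo import *
print("rel",prel,Rrel)
p0,R0,s=cur()
p1,R1=toolfor(C+[0,0,.123],level(CY)); print(p1,R1)
print(rowto(p0,R0,p1,R1))
E
```

```text
rel [0.0059 0.     0.01  ] [[ 0.9395  0.0038 -0.3425]
 [ 0.0037 -1.     -0.0008]
 [-0.3425 -0.0005 -0.9395]]
[0.5978 0.0302 0.1794] [[-0.1052  0.9937  0.0375]
 [ 0.9336  0.1117 -0.3405]
 [-0.3425 -0.0008 -0.9395]]
(13, array([ 18.3, -13.2,  -2.3]), array([-0.72, -1.62, -8.07]))
```

```bash
python3 -m pendant '[[18.3,-13.2,-2.3,-0.72,-1.62,-8.07],[18.3,-13.2,-2.3,-0.72,-1.62,-8.07],[18.3,-13.2,-2.3,-0.72,-1.62,-8.07],[18.3,-13.2,-2.3,-0.72,-1.62,-8.07],[18.3,-13.2,-2.3,-0.72,-1.62,-8.07],[18.3,-13.2,-2.3,-0.72,-1.62,-8.07],[18.3,-13.2,-2.3,-0.72,-1.62,-8.07],[18.3,-13.2,-2.3,-0.72,-1.62,-8.07],[18.3,-13.2,-2.3,-0.72,-1.62,-8.07],[18.3,-13.2,-2.3,-0.72,-1.62,-8.07],[18.3,-13.2,-2.3,-0.72,-1.62,-8.07],[18.3,-13.2,-2.3,-0.72,-1.62,-8.07]]'; python3 -m pendant '[[18.3,-13.2,-2.3,-0.72,-1.62,-8.07],[0,0,0,0,0,0],[0,0,0,0,0,0]]';  python3 - <<'E'
from geo import *
from workcell import *
p0,R0,s=cur()
p1,R1=toolfor(C+[0,0,.123],level(CY))
print(s["joint_pos"],rowto(p0,R0,p1,R1))
for n in ["wrist","side","top"]:
    f=grab_frame(n);np.savez(f"g_{n}.npz",**f);cv2.imwrite(f"pics/g_{n}.png",f["color"])
E
```

```text
time: 6.45
tcp_pos: [0.6109, 0.0124, 0.1819]
tcp_rot: [2.059, 2.011, -0.301]
wrist_force: [0.3, 0.5, -2.4]
finger_gap: 0.0234
time: 6.75
tcp_pos: [0.5983, 0.0299, 0.1785]
tcp_rot: [1.906, 2.134, -0.339]
wrist_force: [0.3, -0.9, -2.4]
finger_gap: 0.0233
[-0.607   0.5803  0.4084  1.7529  0.1628  0.9052 -0.2458] (1, array([-0. , -0.5, -1. ]), array([0.01, 0.09, 0.03]))
```

View pics/g_wrist.png

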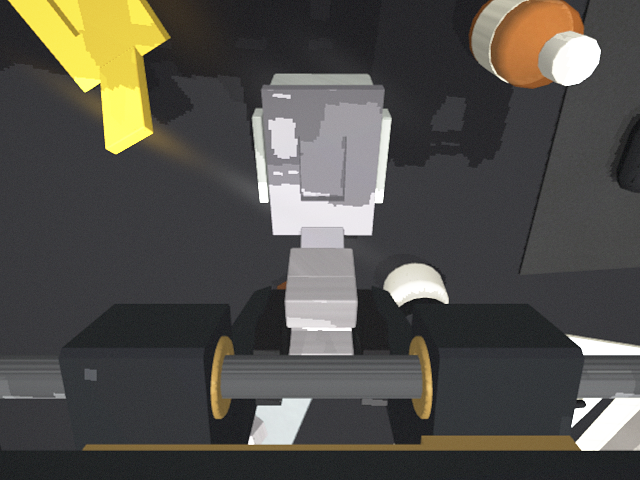

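View pics/g_side.png

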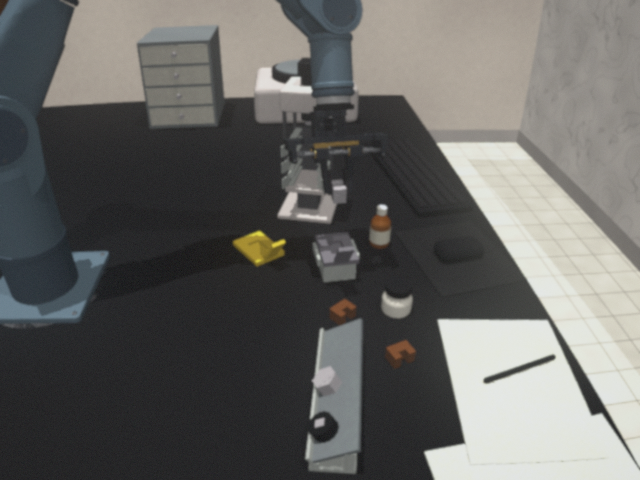

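Run:
```python
from geo import *
crop("pics/g_wrist.png","pics/g1.png",245,65,150,180,4)
```

```text
(no output)
```

View pics/g1.png

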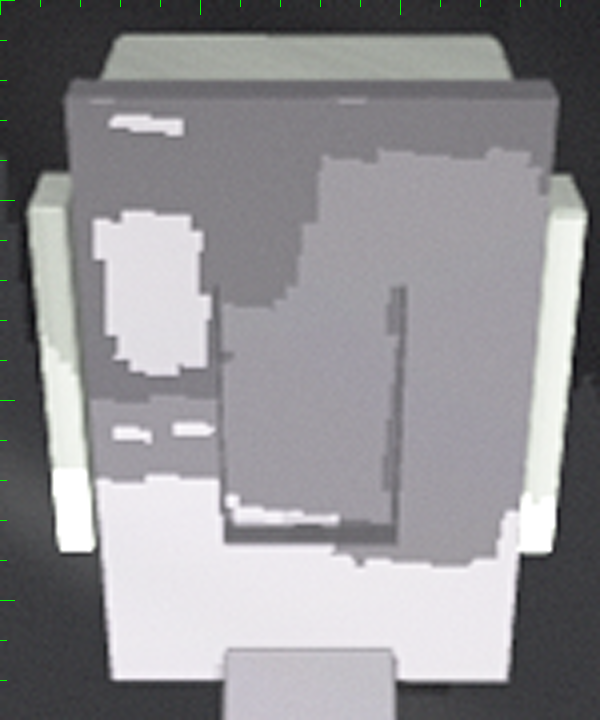

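Run:
```python
from geo import *
f=load("g_wrist.npz")
def g(U,V): return onz(f,245+(U+.5)/4-.5,65+(V+.5)/4-.5,.055)
A=np.array([g(*p) for p in [(66,98),(557,98),(508,681),(112,681)]]);print(A,A.mean(0))
y=lambda a,b:np.degrees(np.arctan2(*(b-a)[[1,0]]))
print(y(A[3],A[0]),y(A[2],A[1]),y(A[0],A[1]),y(A[3],A[2]),np.linalg.norm(A[3]-A[0]),np.linalg.norm(A[0]-A[1]))
B=np.array([g(*p) for p in [(214,287),(407,285),(397,544),(223,544)]]);print(B,B.mean(0),np.linalg.norm(B[0]-B[1]),np.linalg.norm(B[2]-B[1]))
```

```text
[[ 0.5589  0.0771  0.055 ]
 [ 0.6281  0.085   0.055 ]
 [ 0.6397 -0.0146  0.055 ]
 [ 0.5697 -0.0225  0.055 ]] [0.5991 0.0312 0.055 ]
96.21126466703653 96.63385515447979 6.461886826366053 6.4727021122762345 0.10026866456533846 0.06968274888563392
[[0.5819 0.0518 0.055 ]
 [0.611  0.0554 0.055 ]
 [0.616  0.0108 0.055 ]
 [0.587  0.0075 0.055 ]] [0.599  0.0314 0.055 ] 0.02929916323230708 0.04495101686540932
```

```bash
cat >> geo.py <<'E'
C=np.array([.599,.0313,.045]);CY=96.44
E
python3 - <<'E'
from geo import *
f=load("g_wrist.npz")
p0,R0,s=cur()
for x,y,z in [(20,-12,0),(20,12,0),(20,-12,30),(20,12,30),(7,-12,30),(7,12,30)]:
    X=p0+R0@(prel+Rrel@(np.array([x,y,z])/1000)); print((x,y,z),proj(f,X)[0])
crop("pics/g_wrist.png","pics/g2.png",270,235,100,130,5)
p1,R1=toolfor(C+[0,0,.025],level(CY)); print(p1,rowto(p0,R0,p1,R1));
E
```

```text
(20, -12, 0) [354.1158 253.9047]
(20, 12, 0) [291.7063 253.4487]
(20, -12, 30) [360.0344 309.5845]
(20, 12, 30) [285.97   309.0617]
(7, -12, 30) [357.653  336.8924]
(7, 12, 30) [287.6043 336.4065]
[0.5993 0.0292 0.0814] (3, array([11.7,  0. , 30.6]), array([-0.  ,  0.05, -0.14]))
```

View pics/g2.png

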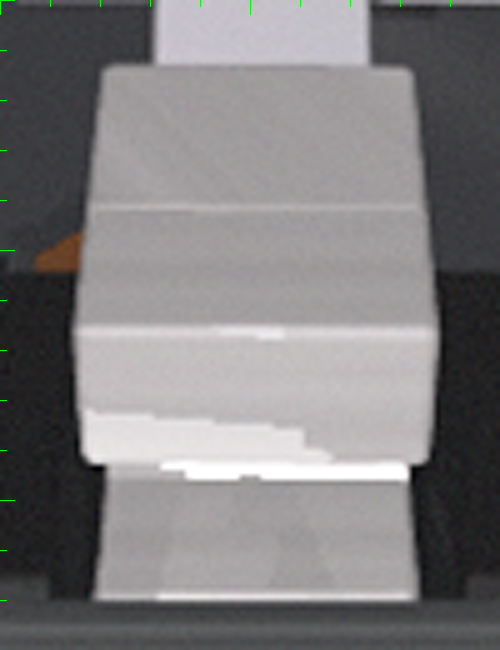

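Run:
```python
from geo import *
f=load("e_wrist.npz")
for x,y,z in [(20,-12,0),(20,12,0),(20,-12,30),(20,12,30),(7,-12,30),(7,12,30)]:
    print((x,y,z),proj(f,O+Rs@(np.array([x,y,z])/1000))[0])
for p in [(202,176)]: 
    o,d=ray(f,*p);k=((fc-o)@n)/(d@n);X=o+k*d-fc;print(X@xs,X@ry)
crop("pics/e_wrist.png","pics/e1.png",190,165,180,180,4)
```

```text
(20, -12, 0) [354.6409 250.5927]
(20, 12, 0) [293.0255 250.4077]
(20, -12, 30) [360.6698 304.9107]
(20, 12, 30) [287.7329 304.6935]
(7, -12, 30) [358.4531 332.0446]
(7, 12, 30) [289.42 331.84]
0.040944623192675694 0.12262979380809487
```

View pics/e1.png

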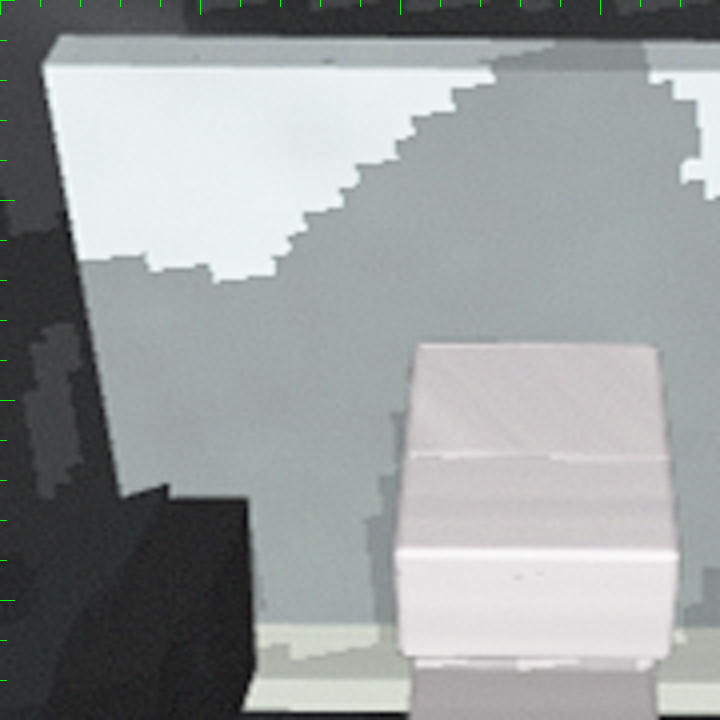

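Run:
```python
from geo import *
p0,R0,s=cur()
poses={"e":([.5634,-.2209,.0453],[3.109,-.218,.272]),"f":([.5383,-.2174,.1817],[3.11,-.216,.272]),"g":(p0,R.from_matrix(R0).as_rotvec())}
for k,(p,r) in poses.items():
    f=load(k+"_wrist.npz");Rm=R.from_rotvec(r).as_matrix();M=f["cam_to_world"]
    print(k,Rm.T@(M[:3,3]-np.array(p)),R.from_matrix(Rm.T@M[:3,:3]).as_rotvec(degrees=True))
f=load("e_wrist.npz");Rm=R.from_rotvec([3.109,-.218,.272]).as_matrix()
pe=np.array([.5634,-.2209,.0453])
print(Rt.T@(O-pt),Rm.T@(O-pe),p0,s["tcp_pos"])
```

```text
e [ 0.0684  0.0003 -0.1462] [119.0825 119.0896  16.1376]
f [ 0.0684  0.0003 -0.1463] [119.0739 119.094   16.1425]
g [ 0.07   -0.0007 -0.1458] [119.3559 118.8942  15.9844]
[0.0059 0.0005 0.01  ] [0.0047 0.0012 0.0117] [0.5993 0.0278 0.1798] [0.5993 0.0278 0.1798]
```

```bash
cat >> geo.py <<'E'
def toolfromcam(f):
    e=load("f_wrist.npz")["cam_to_world"];p=np.array([.5383,-.2174,.1817]);Rm=R.from_rotvec([3.11,-.216,.272]).as_matrix()
    Te=np.eye(4);Te[:3,:3]=Rm;Te[:3,3]=p
    return f["cam_to_world"]@np.linalg.inv(np.linalg.inv(Te)@e)
E
python3 - <<'E'
from geo import *
from workcell import *
f=load("g_wrist.npz");Tt=toolfromcam(f);print(Tt[:3,3])
def pr(Tt,f):
  for x,y,z in [(20,-12,0),(20,12,0),(20,-12,30),(20,12,30),(7,-12,30),(7,12,30)]:
    X=Tt[:3,3]+Tt[:3,:3]@(prel+Rrel@(np.array([x,y,z])/1000)); print((x,y,z),proj(f,X)[0])
pr(Tt,f); print(); f2=load("f_wrist.npz"); pr(toolfromcam(f2),f2)
p0,R0,s=cur();print(s["qvel"],s["time"])
p1,R1=toolfor(C+[0,0,.025],level(CY)); print(p1,rowto(p0,R0,p1,R1));
E
```

```text
[0.5985 0.0292 0.1785]
(20, -12, 0) [352.1281 248.7315]
(20, 12, 0) [289.7526 248.5142]
(20, -12, 30) [357.7689 303.5428]
(20, 12, 30) [283.7711 303.2897]
(7, -12, 30) [355.6561 331.1036]
(7, 12, 30) [285.6769 330.8665]

(20, -12, 0) [352.1281 248.7315]
(20, 12, 0) [289.7526 248.5142]
(20, -12, 30) [357.7689 303.5428]
(20, 12, 30) [283.7711 303.2897]
(7, -12, 30) [355.6561 331.1036]
(7, 12, 30) [285.6769 330.8665]
[ 0.001  -0.0033  0.0013 -0.0031 -0.0007  0.0009  0.0008] 6.9
[0.5993 0.0292 0.0814] (3, array([11.7,  0. , 30.6]), array([-0.  ,  0.05, -0.14]))
```

```bash
python3 -m pendant '[[11.7,0,30.6,0,0,-0.1],[11.7,0,30.6,0,0,0],[11.7,0,30.6,0,0,0],[0,0,0,0,0,0],[0,0,0,0,0,0],[0,0,0,0,0,0],[0,0,0,0,0,0],[0,0,0,0,0,0]]';  python3 - <<'E'
from geo import *
from workcell import *
for n in ["wrist","side","top"]:
    f=grab_frame(n);np.savez(f"i_{n}.npz",**f);cv2.imwrite(f"pics/i_{n}.png",f["color"])
p0,R0,s=cur()
p1,R1=toolfor(C+[0,0,.025],level(CY)); print(p0,p1,rowto(p0,R0,p1,R1)); 
p1,R1=toolfor(C+[0,0,.004],level(CY)); print(p0,p1,rowto(p0,R0,p1,R1)); 
f=load("i_wrist.npz");print(toolfromcam(f)[:3,3])
crop("pics/i_wrist.png","pics/i1.png",230,110,180,250,3)
crop("pics/i_side.png","pics/i2.png",270,180,150,110,5)
E
```

```text
time: 7.7
tcp_pos: [0.5998, 0.031, 0.083]
tcp_rot: [1.904, 2.133, -0.334]
wrist_force: [-0.2, -0.7, -2.0]
finger_gap: 0.0233
[0.5993 0.031  0.0822] [0.5993 0.0292 0.0814] (1, array([-1.5, -0.2,  1.4]), array([ 0.1 ,  0.08, -0.15]))
[0.5993 0.031  0.0822] [0.5993 0.0292 0.0604] (1, array([ 5.8, -0.2, 21.1]), array([ 0.1 ,  0.08, -0.15]))
[0.6    0.0303 0.083 ]
```

View pics/i1.png

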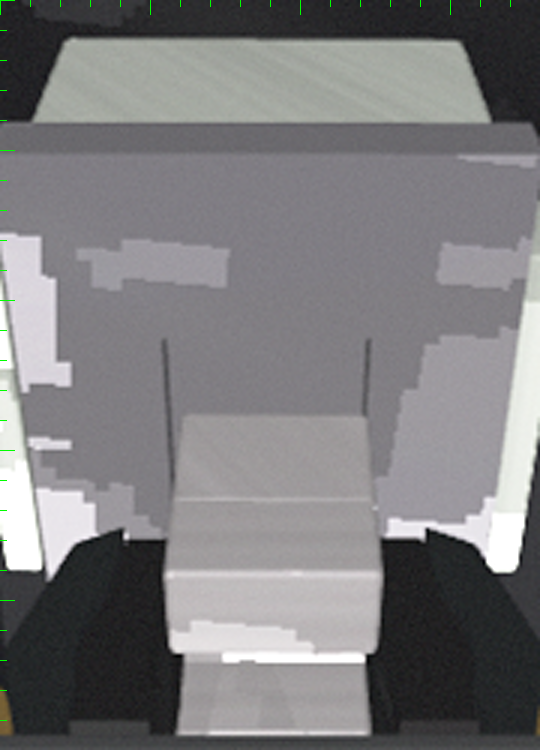

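View pics/i2.png

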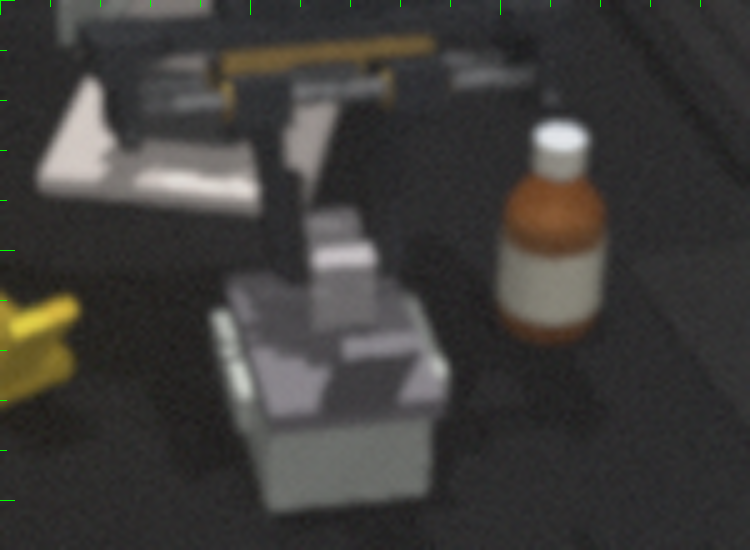

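Run:
```python
from geo import *
f=load("i_wrist.npz")
g=lambda U,V,z: onz(f,230+(U+.5)/3-.5,110+(V+.5)/3-.5,z)
L=level(CY)
for P in [(164,340),(172,475),(370,340),(367,412)]: print("pocket",(g(*P,.055)-C)@L)
for P in [(2,153),(538,153)]: print("plate",(g(*P,.055)-C)@L)
for z in (.069,.071,.073):
  for P in [(182,416),(367,416)]: print("spec",z,(g(*P,z)-C)@L)
Tt=toolfromcam(f)
ps=Tt[:3,3]+Tt[:3,:3]@prel;print("pred spec",(ps-C)@L, R.from_matrix(L.T@Tt[:3,:3]@Rrel).as_rotvec(degrees=True))
```

```text
pocket [0.0221 0.0142 0.01  ]
pocket [-0.002   0.0142  0.01  ]
pocket [ 0.0221 -0.0144  0.01  ]
pocket [ 0.0097 -0.0146  0.01  ]
plate [0.05   0.0331 0.01  ]
plate [ 0.05   -0.0342  0.01  ]
spec 0.069 [0.0193 0.011  0.024 ]
spec 0.069 [ 0.0193 -0.0132  0.024 ]
spec 0.071 [0.0208 0.0108 0.026 ]
spec 0.071 [ 0.0208 -0.013   0.026 ]
spec 0.073 [0.0222 0.0106 0.028 ]
spec 0.073 [ 0.0222 -0.0128  0.028 ]
pred spec [ 0.0011 -0.001   0.0266] [-0.289   0.0016 -0.079 ]
```

```bash
python3 -m pendant '[[-1,-1,0.4,0,0,0],[0,0,0,0,0,0],[1.7,0,4.7,0,0,0],[1.7,0,4.7,0,0,0],[1,0,2.8,0,0,0],[0,0,0,0,0,0],[0,0,0,0,0,0],[0,0,0,0,0,0]]';  python3 - <<'E'
from geo import *
from workcell import *
for n in ["wrist"]:
    f=grab_frame(n);np.savez(f"j_{n}.npz",**f);cv2.imwrite(f"pics/j_{n}.png",f["color"])
L=level(CY);Tt=toolfromcam(f);ps=Tt[:3,3]+Tt[:3,:3]@prel;print("pred spec",(ps-C)@L, R.from_matrix(L.T@Tt[:3,:3]@Rrel).as_rotvec(degrees=True))
crop("pics/j_wrist.png","pics/j1.png",230,110,180,250,3)
E
```

```text
time: 8.65
tcp_pos: [0.5983, 0.0296, 0.0688]
tcp_rot: [1.904, 2.134, -0.337]
wrist_force: [0.3, -0.2, -2.4]
finger_gap: 0.0233
pred spec [-0.0001  0.0008  0.0124] [-0.1756  0.0351 -0.0664]
```

View pics/j1.png

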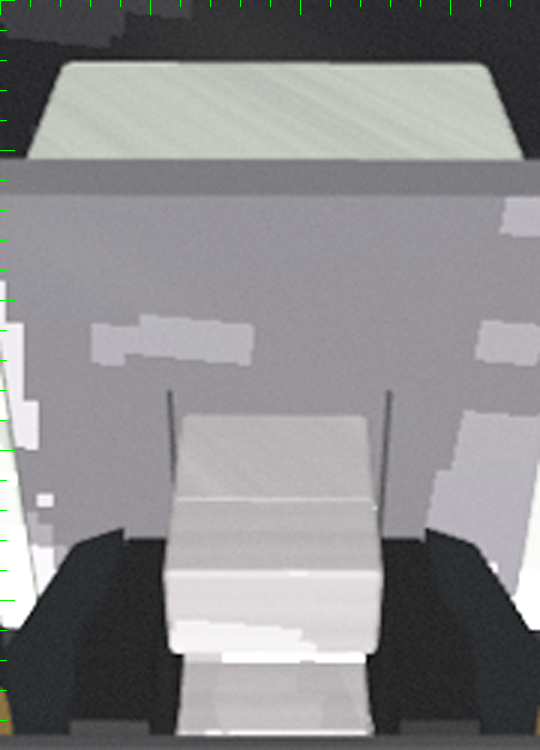

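```bash
python3 -m pendant '[[0,0.5,0,0,0,0],[1.0,0,2.8,0,0,0],[1.0,0,2.8,0,0,0],[0.5,0,1.5,0,0,0],[0,0,0,0,0,0],[0,0,0,0,0,0]]';  python3 - <<'E'
from geo import *
from workcell import *
for n in ["wrist"]:
    f=grab_frame(n);np.savez(f"k_{n}.npz",**f);cv2.imwrite(f"pics/k_{n}.png",f["color"])
L=level(CY);Tt=toolfromcam(f);ps=Tt[:3,3]+Tt[:3,:3]@prel;print("pred spec",(ps-C)@L, R.from_matrix(L.T@Tt[:3,:3]@Rrel).as_rotvec(degrees=True))
print(observe()["wrist_force"])
crop("pics/k_wrist.png","pics/k1.png",230,110,180,250,3)
E
```

```text
time: 9.3
tcp_pos: [0.5986, 0.0296, 0.061]
tcp_rot: [1.903, 2.134, -0.337]
wrist_force: [-0.4, -0.6, -2.7]
finger_gap: 0.0235
pred spec [-0.0002  0.0004  0.0047] [-0.1547  0.0389 -0.066 ]
[-0.2448  0.011  -1.5642]
```

View pics/k1.png

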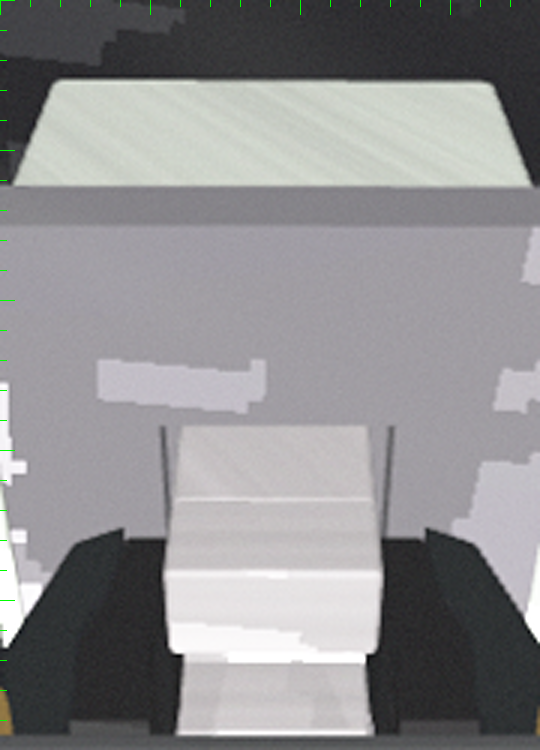

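```bash
python3 -m pendant '[[0.2,0,0.5,0,0,0],[0.2,0,0.5,0,0,0],[0.2,0,0.5,0,0,0],[0,0,0,0,0,0],[0,0,0,0,0,0],[0,0,0,0,0,0]]'
python3 - <<'E'
from workcell import *
print([observe()["wrist_force"] for _ in range(3)])
E
```

```text
time: 9.95
tcp_pos: [0.5988, 0.0296, 0.0601]
tcp_rot: [1.904, 2.134, -0.337]
wrist_force: [-1.7, 0.5, 4.8]
finger_gap: 0.0232
[array([-1.6839819 ,  0.45345915,  4.81966896]), array([-1.6839819 ,  0.45345915,  4.81966896]), array([-1.6839819 ,  0.45345915,  4.81966896])]
```

```bash
python3 -m pendant '[[0,0,0,0,0,0],[0,0,0,0,0,0],[0,0,0,0,0,0],[0,0,0,0,0,0]]' 140; python3 -m pendant '[[0,0,-10,0,0,0],[0,0,-25,0,0,0],[0,0,-35,0,0,0],[0,0,-35,0,0,0],[0,0,0,0,0,0],[0,0,0,0,0,0]]'
python3 - <<'E'
from geo import *
from workcell import *
for n in ["wrist","side","top"]:
    f=grab_frame(n);np.savez(f"l_{n}.npz",**f);cv2.imwrite(f"pics/l_{n}.png",f["color"])
crop("pics/l_side.png","pics/l2.png",290,200,120,100,6)
E
```

```text
time: 10.35
tcp_pos: [0.5987, 0.0296, 0.0594]
tcp_rot: [1.903, 2.134, -0.337]
wrist_force: [-0.4, 0.3, 0.5]
finger_gap: 0.0398
time: 10.95
tcp_pos: [0.5948, 0.0661, 0.159]
tcp_rot: [1.903, 2.134, -0.334]
wrist_force: [-0.6, 0.2, -0.3]
finger_gap: 0.0394
```

View pics/l_wrist.png

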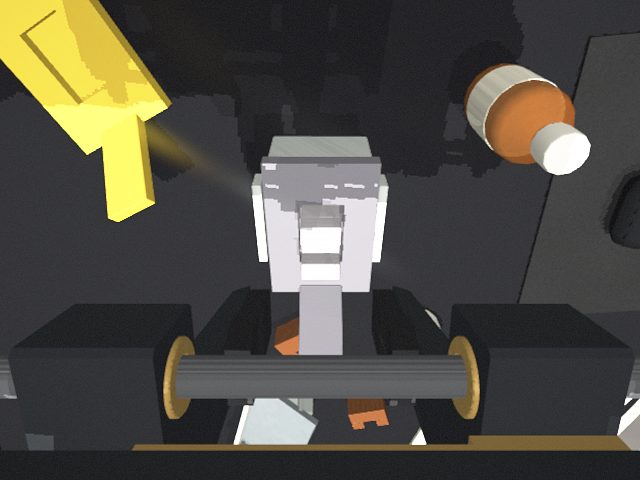

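View pics/l2.png

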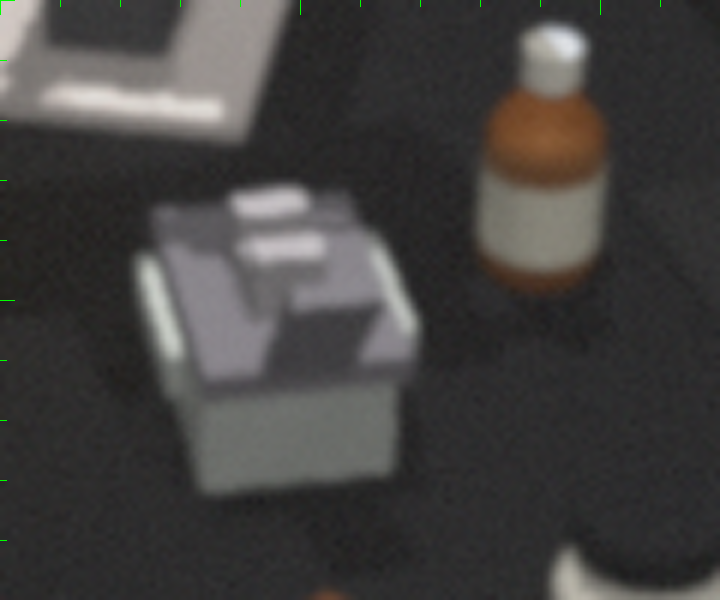

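Run:
```python
from geo import *
crop("pics/l_wrist.png","pics/l1.png",245,130,150,170,4)
```

```text
(no output)
```

View pics/l1.png

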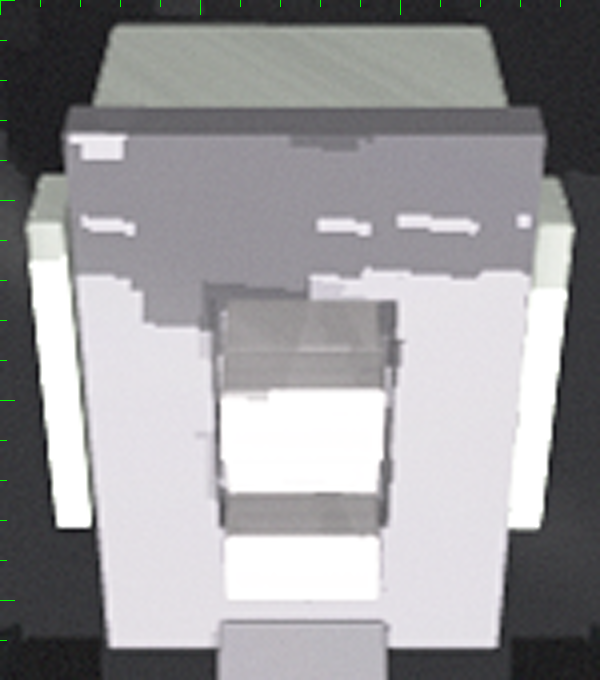

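Run:
```python
from geo import *
f=load("l_wrist.npz")
g=lambda U,V,z: onz(f,245+(U+.5)/4-.5,130+(V+.5)/4-.5,z)
y=lambda a,b:np.degrees(np.arctan2(*(b-a)[[1,0]]))
A=np.array([g(*p,.055) for p in [(66,134),(544,134),(500,647),(108,647)]]);c=A.mean(0);print(c,y(A[3],A[0]),y(A[2],A[1]),y(A[0],A[1]),y(A[3],A[2]),np.linalg.norm(A[3]-A[0]),np.linalg.norm(A[0]-A[1]))
L=level((y(A[3],A[0])+y(A[2],A[1]))/2)
B=np.array([g(*p,.078) for p in [(221,390),(384,390),(379,600),(226,600)]]);print((B-c)@L,((B-c)@L).mean(0))
S=load("l_side.npz")
s=lambda U,V:(290+(U+.5)/6-.5,200+(V+.5)/6-.5)
for a,b in [((221,390),(231,195)),((384,390),(303,190)),((379,600),(326,240)),((226,600),(240,249))]:
    print(tri((f,245+(a[0]+.5)/4-.5,130+(a[1]+.5)/4-.5),(S,*s(*b))))
```

```text
[0.5992 0.0314 0.055 ] 96.03099481713605 96.91665984370937 6.516405426951083 6.441094862893297 0.0999400687907684 0.0693833968756845
[[ 0.0207  0.0121  0.023 ]
 [ 0.0207 -0.0114  0.023 ]
 [-0.0191 -0.0118  0.023 ]
 [-0.019   0.0125  0.023 ]] [0.0008 0.0004 0.023 ]
(array([0.5845, 0.051 , 0.0785]), [np.float64(0.0003019146192474308), np.float64(0.0003019146192471401)])
(array([0.6085, 0.0532, 0.078 ]), [np.float64(0.00038191543228399325), np.float64(0.00038191543228407)])
(array([0.6125, 0.0169, 0.0817]), [np.float64(5.662326089253075e-05), np.float64(5.662326089254633e-05)])
(array([0.5864, 0.0142, 0.0813]), [np.float64(0.0024448788548406502), np.float64(0.0024448788548407743)])
```

```bash
cat >> geo.py <<'E'
C=np.array([.5992,.0314,.045]);CY=96.46
LC=level(CY)
def tongue(C,y,along=.045,back=0.):
    L=level(y);t=-.574*L[:,0]+.819*ez
    g=C-.046*L[:,0]+.008*ez+along*t
    Rm=fr(-L[:,1],-t); return g+(back-.019)*t,Rm
def path(p0,R0,N,p,w):
    q=R.from_rotvec(np.radians(w)).as_matrix();out=[]
    for k in range(N): p0=p0+R0@(np.array(p)/1000);R0=R0@q;out.append(np.round(p0,3))
    return out,R0
E
python3 - <<'E'
from geo import *
p0,R0,s=cur(); print(s["joint_pos"])
p1,R1=tongue(C,CY,back=.11); r=rowto(p0,R0,p1,R1);print(p1,r); print(*path(p0,R0,*r)[0])
E
```

```text
[-0.6564  0.6173  0.4001  1.7519  0.1507  0.8901 -0.3017]
[ 0.6132 -0.0919  0.1644] (13, array([-10.4,   9.1,  -1.6]), array([3.31, 3.32, 6.34]))
[0.604 0.057 0.162] [0.613 0.047 0.167] [0.621 0.036 0.17 ] [0.627 0.024 0.173] [0.632 0.012 0.175] [ 0.636 -0.002  0.176] [ 0.638 -0.016  0.176] [ 0.638 -0.03   0.176] [ 0.636 -0.043  0.175] [ 0.633 -0.057  0.173] [ 0.628 -0.069  0.17 ] [ 0.621 -0.081  0.167] [ 0.613 -0.092  0.164]
```

```bash
python3 -m pendant '[[-10.4,9.1,-1.6,3.31,3.32,6.34],[-10.4,9.1,-1.6,3.31,3.32,6.34],[-10.4,9.1,-1.6,3.31,3.32,6.34],[-10.4,9.1,-1.6,3.31,3.32,6.34],[-10.4,9.1,-1.6,3.31,3.32,6.34],[-10.4,9.1,-1.6,3.31,3.32,6.34],[-10.4,9.1,-1.6,3.31,3.32,6.34],[-10.4,9.1,-1.6,3.31,3.32,6.34],[-10.4,9.1,-1.6,3.31,3.32,6.34],[-10.4,9.1,-1.6,3.31,3.32,6.34],[-10.4,9.1,-1.6,3.31,3.32,6.34],[-10.4,9.1,-1.6,3.31,3.32,6.34]]' 168; python3 -m pendant '[[-10.4,9.1,-1.6,3.31,3.32,6.34],[0,0,0,0,0,0],[0,0,0,0,0,0],[0,0,0,0,0,0]]'
python3 - <<'E'
from geo import *
from workcell import *
for n in ["wrist","side","top"]:
    f=grab_frame(n);np.savez(f"m_{n}.npz",**f);cv2.imwrite(f"pics/m_{n}.png",f["color"])
p0,R0,s=cur(); print(s["joint_pos"])
p1,R1=tongue(C,CY,back=.11); r=rowto(p0,R0,p1,R1);print(p1,r)
Tt=toolfromcam(load("m_wrist.npz"));print(rowto(Tt[:3,3],Tt[:3,:3],p1,R1))
E
```

```text
time: 12.3
tcp_pos: [0.6217, -0.082, 0.1668]
tcp_rot: [-2.569, -0.302, 0.069]
wrist_force: [-1.2, 0.3, -0.8]
finger_gap: 0.0301
time: 12.7
tcp_pos: [0.6147, -0.0899, 0.1644]
tcp_rot: [-2.524, -0.147, 0.043]
wrist_force: [0.2, 0.6, 0.6]
finger_gap: 0.0297
[ 0.1061  0.7891  0.38    1.5146 -0.8054  1.3574 -0.6519]
[ 0.6132 -0.0919  0.1644] (1, array([-1.9,  1.7, -0.7]), array([-0.11, -0.05,  0.22]))
(1, array([-1.6,  1.6, -0.8]), array([-0.14, -0.04,  0.24]))
```

View pics/m_wrist.png

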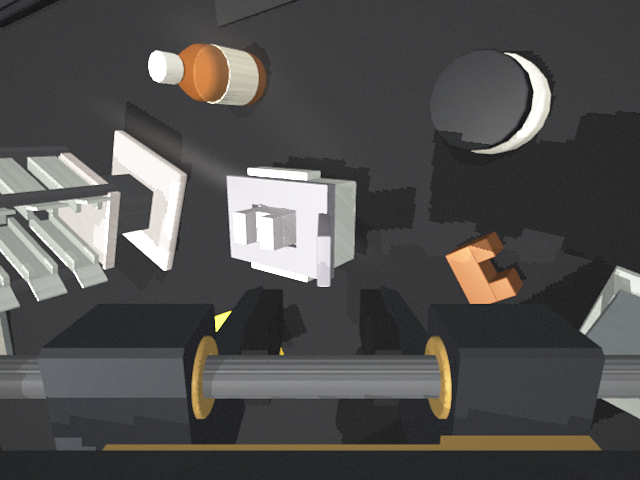

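View pics/m_side.png

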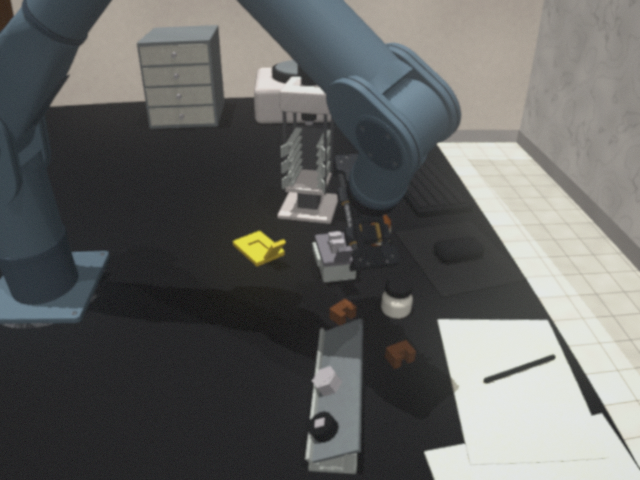

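Run:
```python
from geo import *
f=load("m_wrist.npz")
t=-.574*LC[:,0]+.819*ez; nn=.819*LC[:,0]+.574*ez
root=C-.046*LC[:,0]+.008*ez
for a in (.0,.066):
  for w in (-.015,.015):
    for h in (-.004,.004): print(a,w,h,proj(f,root+a*t+w*LC[:,1]+h*nn)[0])
crop("pics/m_wrist.png","pics/m1.png",220,160,150,150,4)
```

```text
0.0 -0.015 -0.004 [329.546  211.8154]
0.0 -0.015 0.004 [318.2302 211.7643]
0.0 0.015 -0.004 [329.1542 252.4491]
0.0 0.015 0.004 [318.1439 252.397 ]
0.066 -0.015 -0.004 [331.5753 234.8873]
0.066 -0.015 0.004 [317.0205 234.8197]
0.066 0.015 -0.004 [331.0051 285.9559]
0.066 0.015 0.004 [316.952  285.8867]
```

View pics/m1.png

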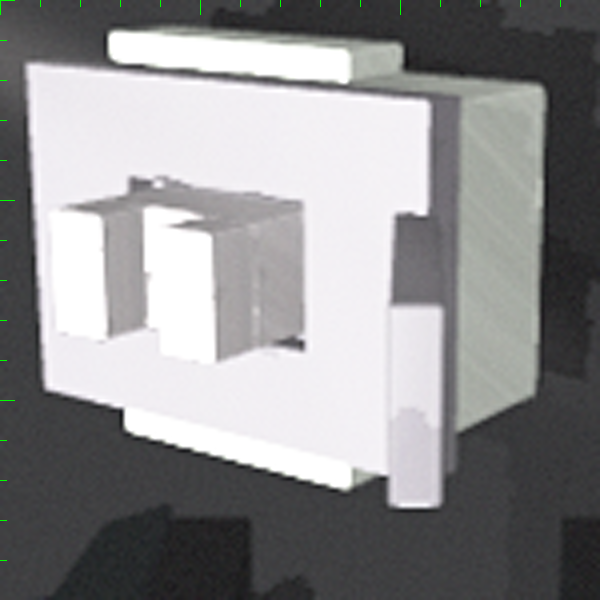

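```bash
python3 -m pendant '[[-1.6,1.6,10,0,0,0.2],[0,0,25,0,0,0],[0,0,25,0,0,0],[0,0,0,0,0,0],[0,0,0,0,0,0],[0,0,0,0,0,0]]'
python3 - <<'E'
from geo import *
from workcell import *
for n in ["wrist"]:
    f=grab_frame(n);np.savez(f"n_{n}.npz",**f);cv2.imwrite(f"pics/n_{n}.png",f["color"])
p0,R0,s=cur()
p1,R1=tongue(C,CY); print(rowto(p0,R0,p1,R1,1))
Tt=toolfromcam(f);print(rowto(Tt[:3,3],Tt[:3,:3],p1,R1,1))
crop("pics/n_wrist.png","pics/n1.png",220,180,200,160,4)
E
```

```text
time: 13.45
tcp_pos: [0.6096, -0.0597, 0.1155]
tcp_rot: [-2.527, -0.138, 0.042]
wrist_force: [0.3, -1.2, -0.1]
finger_gap: 0.0303
(1, array([-0.4, -1.5, 51.5]), array([-0.02, -0.21, -0.14]))
(1, array([-0.2, -1.4, 51.5]), array([-0.03, -0.2 , -0.1 ]))
```

View pics/n1.png

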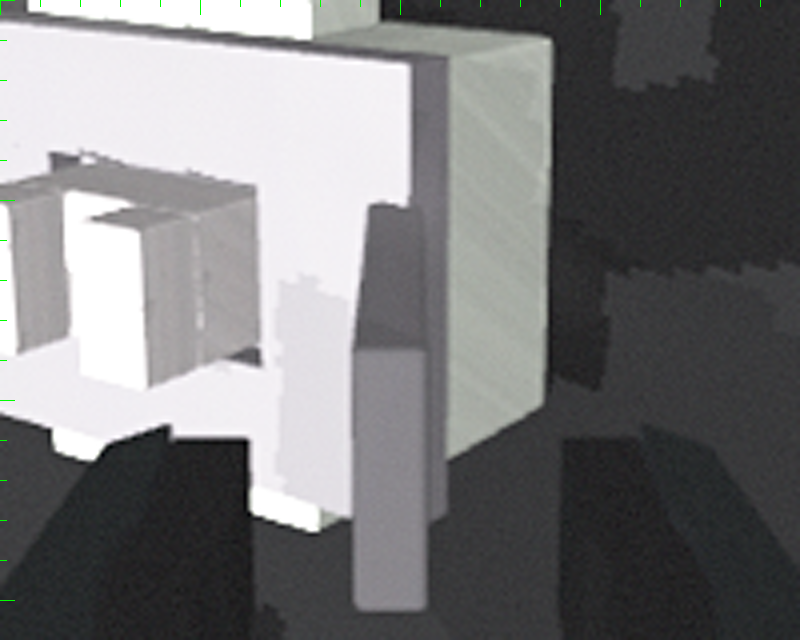

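```bash
python3 -m pendant '[[-0.2,-1.4,10,0,0,0],[0,0,20,0,0,0],[0,0,18,0,0,0],[0,0,3.5,0,0,0],[0,0,0,0,0,0],[0,0,0,0,0,0],[0,0,0,0,0,0]]'
python3 - <<'E'
from geo import *
from workcell import *
f=grab_frame("wrist");cv2.imwrite("pics/o_wrist.png",f["color"])
p1,R1=tongue(C,CY)
Tt=toolfromcam(f);print(rowto(Tt[:3,3],Tt[:3,:3],p1,R1,1))
E
```

```text
time: 14.2
tcp_pos: [0.6059, -0.0288, 0.0739]
tcp_rot: [-2.526, -0.138, 0.042]
wrist_force: [0.1, -0.7, -0.8]
finger_gap: 0.0299
(1, array([ 0.2,  0.2, -0.4]), array([-0.05, -0.19, -0.12]))
```

View pics/o_wrist.png

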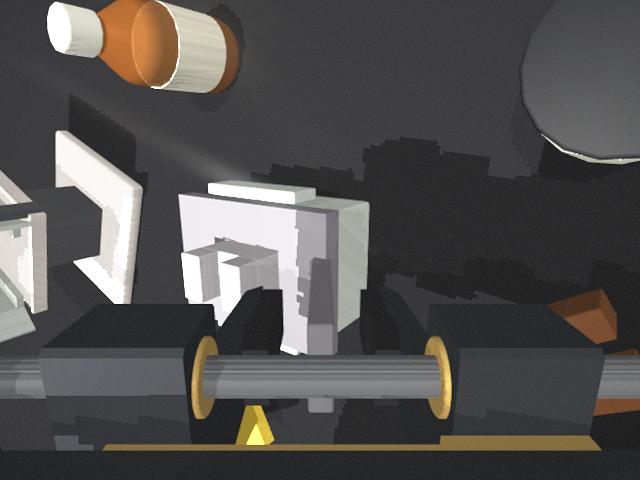

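```bash
python3 -m pendant '[[0,0.2,-0.4,0,0,0],[0,0,0,0,0,0],[0,0,0,0,0,0],[0,0,0,0,0,0],[0,0,0,0,0,0]]' 255 45; python3 -m pendant '[[0,-2.9,-4.1,0,0,0],[0,-5.7,-8.2,0,0,0],[0,0,0,0,0,0],[0,0,0,0,0,0],[0,0,0,0,0,0]]'
python3 - <<'E'
from geo import *
from workcell import *
f=grab_frame("wrist");cv2.imwrite("pics/p_wrist.png",f["color"]);np.savez("p_wrist.npz",**f)
f=grab_frame("side");cv2.imwrite("pics/p_side.png",f["color"]);np.savez("p_side.npz",**f)
crop("pics/p_side.png","pics/p2.png",270,200,150,100,5)
E
```

```text
time: 14.75
tcp_pos: [0.6056, -0.0284, 0.0736]
tcp_rot: [-2.525, -0.138, 0.044]
wrist_force: [0.5, -1.7, 0.2]
finger_gap: 0.0074
time: 15.25
tcp_pos: [0.6053, -0.0283, 0.0884]
tcp_rot: [-2.525, -0.138, 0.044]
wrist_force: [-0.0, 0.3, -3.9]
finger_gap: 0.0076
```

View pics/p_wrist.png

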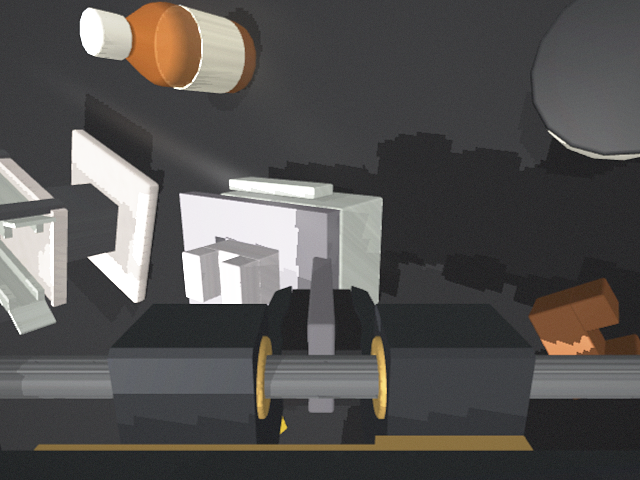

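View pics/p2.png

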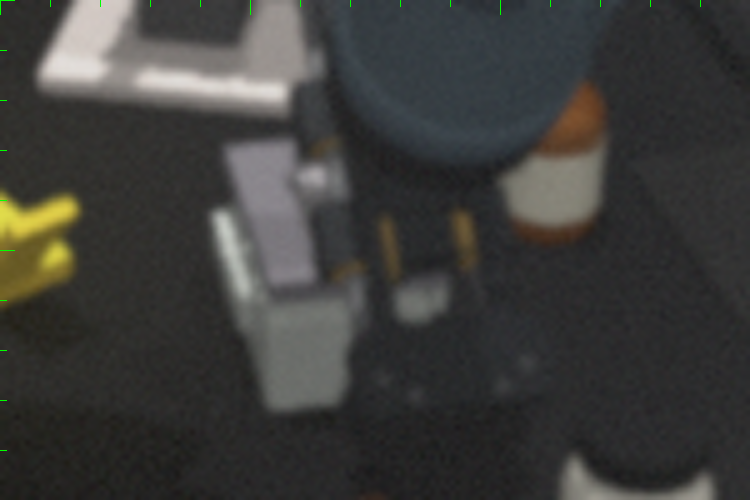

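```bash
python3 -m pendant '[[0,-17.2,-24.6,0,0,0],[0,-17.2,-24.6,0,0,0],[0,-8.6,-12.3,0,0,0],[0,0,0,0,0,0]]'
python3 - <<'E'
from geo import *
p0,R0,s=cur();print(p0)
p1,R1=tongue(np.array([.556,.286,.132])-.16*yawv(75.5),75.5); r=rowto(p0,R0,p1,R1,6);print(p1,r,*path(p0,R0,*r)[0])
E
```

```text
time: 15.75
tcp_pos: [0.6067, -0.029, 0.1654]
tcp_rot: [-2.526, -0.14, 0.039]
wrist_force: [0.4, 0.2, -2.8]
finger_gap: 0.0074
[ 0.6067 -0.029   0.1654]
[0.5007 0.0721 0.1613] (6, array([-18.5, -12.9,   9.8]), array([-0.01,  1.96,  2.86])) [ 0.587 -0.015  0.165] [0.567 0.    0.164] [0.549 0.017 0.163] [0.532 0.034 0.163] [0.515 0.053 0.162] [0.5   0.072 0.161]
```

```bash
python3 -m pendant '[[-18.5,-12.9,9.8,0,1.96,2.86],[-18.5,-12.9,9.8,0,1.96,2.86],[-18.5,-12.9,9.8,0,1.96,2.86],[-18.5,-12.9,9.8,0,1.96,2.86],[-18.5,-12.9,9.8,0,1.96,2.86],[-18.5,-12.9,9.8,0,1.96,2.86],[0,0,0,0,0,0],[0,0,0,0,0,0],[0,0,0,0,0,0],[0,0,0,0,0,0]]'
python3 - <<'E'
from geo import *
from workcell import *
for n in ["wrist","side","top"]:
    f=grab_frame(n);np.savez(f"q_{n}.npz",**f);cv2.imwrite(f"pics/q_{n}.png",f["color"])
p0,R0,s=cur();print(s["joint_pos"])
p1,R1=tongue(np.array([.556,.286,.132])-.16*yawv(75.5),75.5); print(rowto(p0,R0,p1,R1,1))
Tt=toolfromcam(load("q_wrist.npz")); print(Tt[:3,3],rowto(Tt[:3,3],Tt[:3,:3],p1,R1,1))
crop("pics/q_side.png","pics/q2.png",240,60,170,180,4)
E
```

```text
time: 16.75
tcp_pos: [0.5, 0.0717, 0.1598]
tcp_rot: [-2.512, 0.323, -0.096]
wrist_force: [0.2, -0.1, -3.6]
finger_gap: 0.0076
[-0.1277  0.4719  0.3327  2.1252 -1.0981  0.8829 -0.7905]
(1, array([ 0.9, -1. , -0.9]), array([-0.03,  0.16, -0.18]))
[0.5    0.0718 0.1601] (1, array([ 0.6, -1.1, -0.8]), array([-0.02,  0.16, -0.16]))
```

View pics/q_wrist.png

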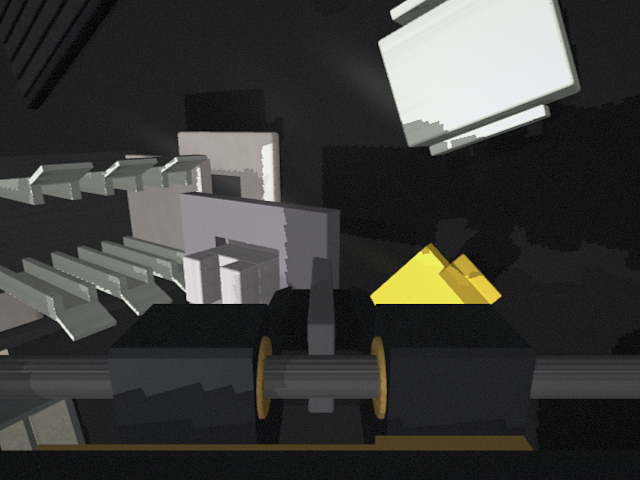

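View pics/q2.png

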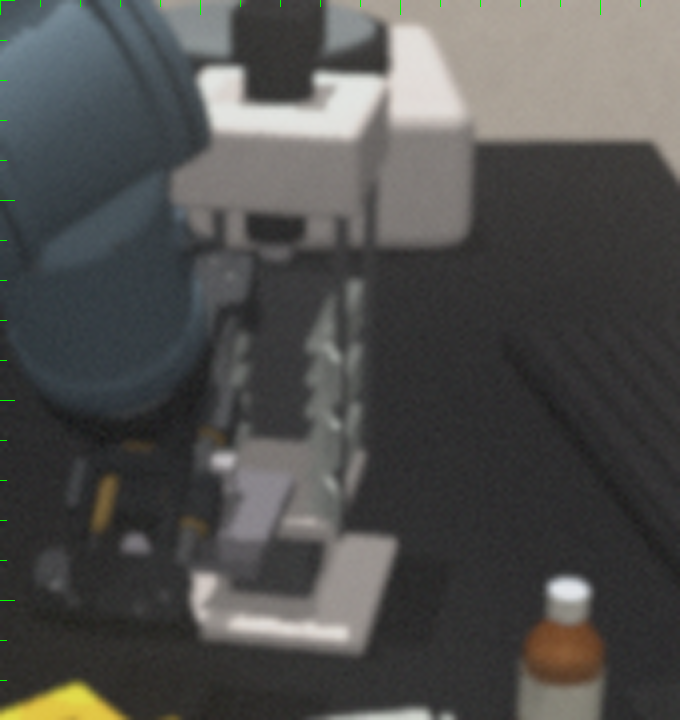

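View pics/q_top.png

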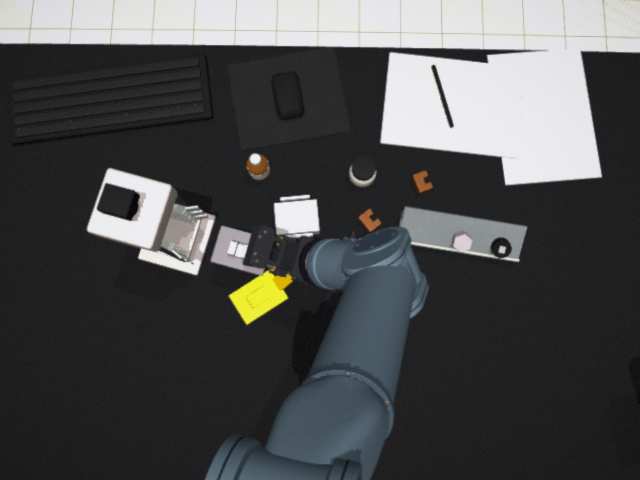

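Run:
```python
from geo import *
crop("pics/q_wrist.png","pics/q1.png",0,120,220,230,3)
crop("pics/a_side.png","pics/a4.png",275,120,65,75,10)
crop("pics/a_top.png","pics/a5.png",155,190,65,80,9)
```

```text
(no output)
```

View pics/q1.png

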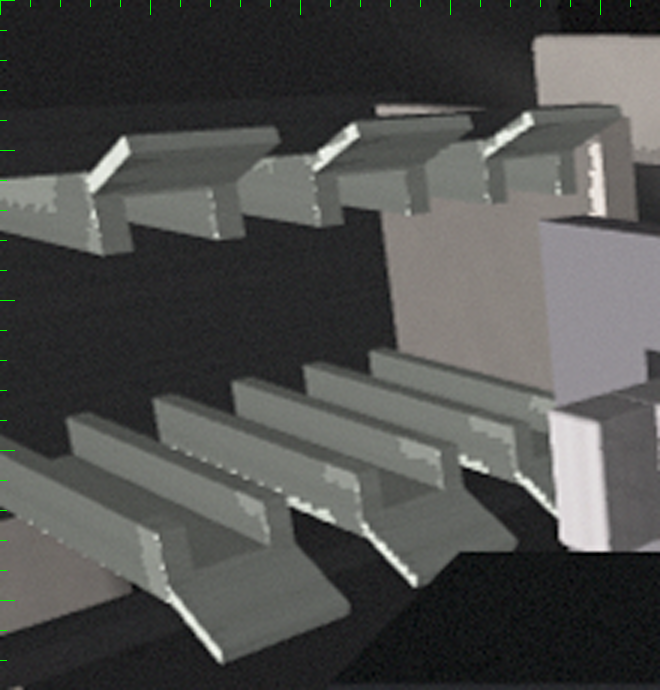

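View pics/a4.png

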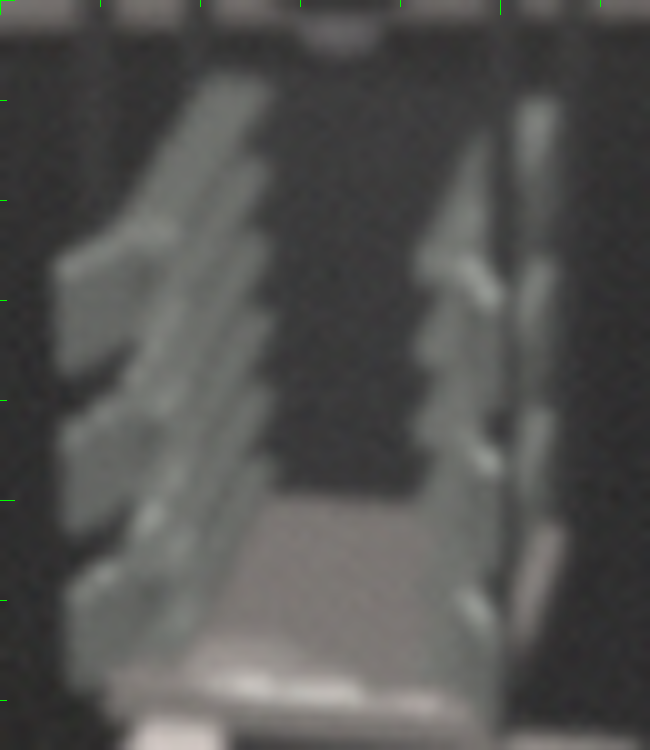

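View pics/a5.png

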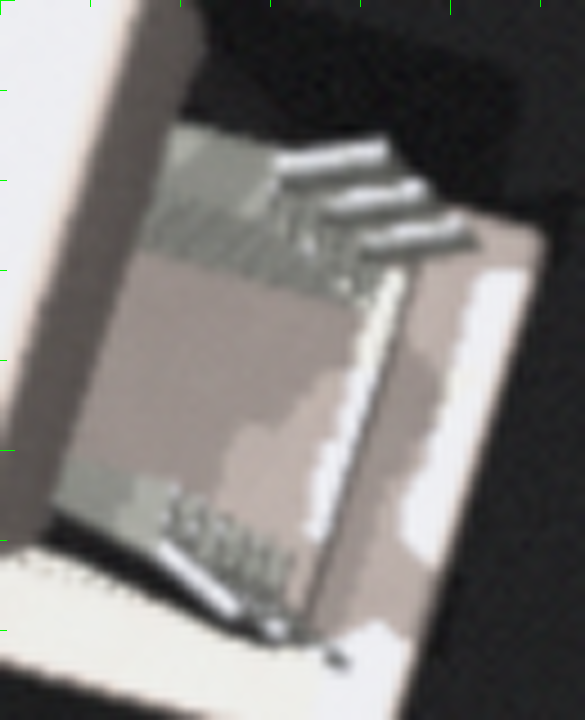

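Run:
```python
from geo import *
W=load("q_wrist.npz");S=load("a_side.npz");T=load("a_top.npz")
w=lambda U,V:(W,(U+.5)/3-.5,120+(V+.5)/3-.5)
s=lambda U,V:(S,275+(U+.5)/10-.5,120+(V+.5)/10-.5)
t=lambda U,V:(T,155+(U+.5)/9-.5,190+(V+.5)/9-.5)
def go(nm,*o):
    x,r=tri(*o);print(nm,x,np.round(np.array(r)*1000,1));return x
a=go("near top tip up",w(222,660),s(52,265)); go("near top tip lo",w(348,608),s(60,375))
b=go("near mid tip up",w(415,585),s(62,435)); go("near mid tip lo",w(515,545),s(69,532))
go("near top tip up T",w(222,660),t(238,612),s(52,265)); 
go("near mid tip up T",w(415,585),t(285,632),s(62,435))
c=go("far top tip up",w(128,138),t(388,148));d=go("far mid tip up",w(357,125),t(428,187))
e=go("far top root up",w(92,190),t(278,163));f=go("far mid root up",w(315,167),t(325,208))
g=go("near top root up",w(168,592),t(160,548))
print("mid tips",(a+c)/2,(b+d)/2, np.degrees(np.arctan2(*(c-a)[[1,0]])),np.degrees(np.arctan2(*(d-b)[[1,0]])),np.linalg.norm(d-b))
```

```text
near top tip up [0.4911 0.2396 0.1878] [0.3 0.3]
near top tip lo [0.4921 0.2369 0.1628] [0.2 0.2]
near mid tip up [0.492  0.2342 0.1491] [0.1 0.1]
near mid tip lo [0.493  0.2303 0.1264] [0.3 0.3]
near top tip up T [0.4914 0.2309 0.191 ] [1.4 1.2 0.8]
near mid tip up T [0.4919 0.2304 0.1508] [0.9 1.1 0.2]
far top tip up [0.5861 0.2055 0.1902] [1.8 1.8]
far mid tip up [0.5859 0.2053 0.1503] [1.7 1.7]
far top root up [0.582  0.2275 0.1899] [1. 1.]
far mid root up [0.5815 0.2267 0.1496] [1.9 1.9]
near top root up [0.5045 0.2472 0.1902] [1.7 1.7]
mid tips [0.5386 0.2225 0.189 ] [0.539  0.2198 0.1497] -19.739993308899844 -17.122462767200464 0.09819420274281598
```

Run:
```python
from geo import *
p1,R1=tongue(np.zeros(3),0.) # carrier at identity
f=load("q_wrist.npz");Tt=toolfromcam(f)
Rc=Tt[:3,:3]@R1.T; pc=Tt[:3,3]-Rc@p1
print("carrier nominal",pc,R.from_matrix(Rc).as_rotvec(degrees=True))
for X in [(50,-35,10),(-50,-35,10),(50,-35,0),(-50,-35,0),(20,-12,33),(7,-12,33),(20,12,33),(-7,-12,33),(-20,-12,33),(-20,-12,10)]: print(X,proj(f,pc+Rc@(np.array(X)/1000))[0])
crop("pics/q_wrist.png","pics/q3.png",170,180,180,130,4)
```

```text
carrier nominal [0.5152 0.1308 0.1308] [ 0.2015  0.1289 75.457 ]
(50, -35, 10) [178.5874 192.7935]
(-50, -35, 10) [325.8387 212.7574]
(50, -35, 0) [193.2927 190.7085]
(-50, -35, 0) [338.6109 209.1481]
(20, -12, 33) [181.1216 250.4966]
(7, -12, 33) [198.3968 255.0062]
(20, 12, 33) [185.4962 296.0557]
(-7, -12, 33) [218.5232 260.2599]
(-20, -12, 33) [238.8039 265.5537]
(-20, -12, 10) [274.0752 252.9473]
```

View pics/q3.png

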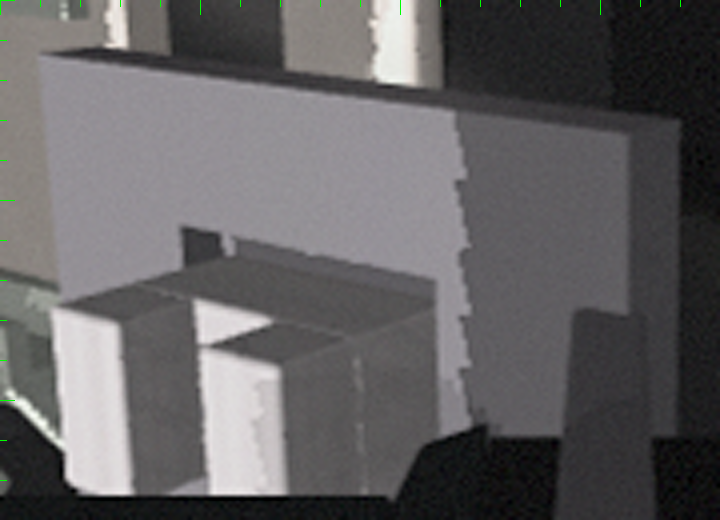

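```bash
python3 -m pendant '[[0,-0.9,-1.2,0,0,0],[0,-8.2,5.7,0,0,0],[0,-16.4,11.5,0,0,0],[0,-12.3,8.6,0,0,0],[0,-4.1,2.9,0,0,0],[0,-4.1,2.9,0,0,0],[0,0,0,0,0,0],[0,0,0,0,0,0],[0,0,0,0,0,0]]'
python3 - <<'E'
from geo import *
from workcell import *
for n in ["wrist","side"]:
    f=grab_frame(n);np.savez(f"r_{n}.npz",**f);cv2.imwrite(f"pics/r_{n}.png",f["color"])
p1,R1=tongue(np.zeros(3),0.)
f=load("r_wrist.npz");Tt=toolfromcam(f)
Rc=Tt[:3,:3]@R1.T; pc=Tt[:3,3]-Rc@p1
print("carrier nominal",pc,R.from_matrix(Rc).as_rotvec(degrees=True),(pc-np.array([.5563,.2857,.1295]))@level(75.3))
print(observe()["wrist_force"])
crop("pics/r_side.png","pics/r2.png",270,80,110,130,5)
crop("pics/r_wrist.png","pics/r1.png",60,120,260,190,3)
E
```

```text
time: 17.8
tcp_pos: [0.5131, 0.1252, 0.1617]
tcp_rot: [-2.512, 0.323, -0.096]
wrist_force: [0.3, -0.2, -3.8]
finger_gap: 0.0078
carrier nominal [0.5283 0.1843 0.1327] [ 0.2356  0.1258 75.4324] [-0.1052  0.0014  0.0032]
[ 0.5589 -0.3834 -3.2405]
```

View pics/r1.png

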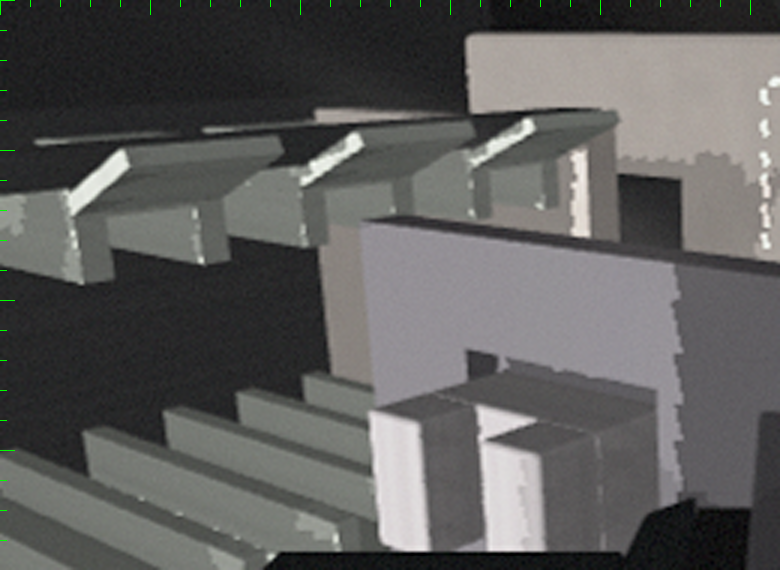

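View pics/r2.png

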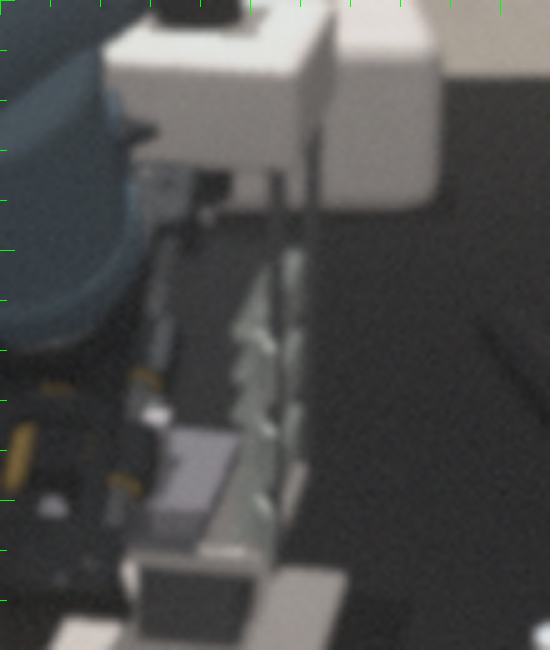

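Run:
```python
from geo import *
crop("pics/r_wrist.png","pics/r3.png",150,150,110,60,7)
f=load("r_wrist.npz");H=np.array([.5563,.2857,.1295]);L=level(75.3)
def onx(u,v,x):
    o,d=ray(f,u,v);k=(x-(o-H)@L[:,0])/(d@L[:,0]);return np.round((o+k*d-H)@L*1000,1)
for P in [(65,280),(78,283),(112,278),(195,262),(205,265),(228,260),(300,243),(305,246),(327,243),(393,213),(412,217)]:
    print(P,onx(60+(P[0]+.5)/3-.5,120+(P[1]+.5)/3-.5,-.05))
print("plate front",[onx(60+(P[0]+.5)/3-.5,120+(P[1]+.5)/3-.5,-.0552) for P in [(363,222),(392,217)]])
```

```text
(65, 280) [-50.  -29.9  63.5]
(78, 283) [-50.  -29.1  61.7]
(112, 278) [-50.  -29.   56.3]
(195, 262) [-50.  -29.5  42.2]
(205, 265) [-50.  -28.7  40.6]
(228, 260) [-50.  -28.9  36.3]
(300, 243) [-50.  -29.9  22. ]
(305, 246) [-50.  -29.2  21. ]
(327, 243) [-50.  -29.1  16.4]
(393, 213) [-50.  -32.9   1. ]
(412, 217) [-50.  -31.5  -3.4]
plate front [array([-55.2, -32.9,  11.8]), array([-55.2, -33. ,   5.3])]
```

View pics/r3.png

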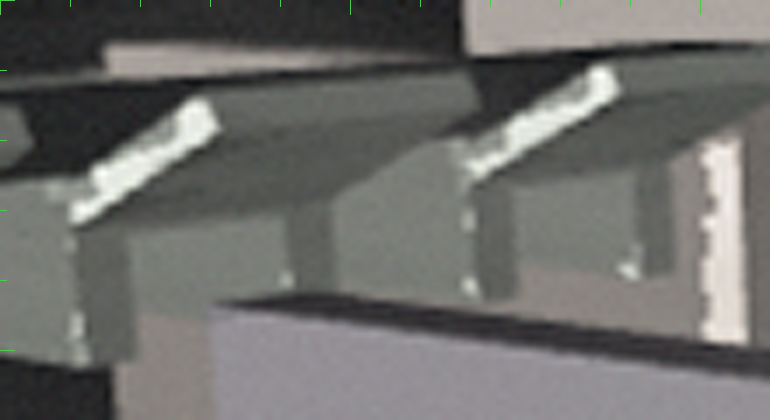

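Run:
```python
from geo import *
f=load("q_wrist.npz");H=np.array([.5563,.2857,.1295]);L=level(75.3)
def onx(U,V,x=-.05):
    o,d=ray(f,(U+.5)/3-.5,120+(V+.5)/3-.5);k=(x-(o-H)@L[:,0])/(d@L[:,0]);return np.round((o+k*d-H)@L*1000,1)
print("far",[onx(*p) for p in [(105,253),(132,250),(217,238),(243,237),(318,225),(343,222),(408,214),(428,211)]])
print("near",[onx(*p) for p in [(158,530),(190,523),(268,500),(292,495),(357,475),(381,468),(443,452),(461,446)]])
crop("pics/q_wrist.png","pics/q5.png",40,260,125,70,6)
```

```text
far [array([-50. , -29.2,  60.6]), array([-50. , -29.1,  56.2]), array([-50. , -29.2,  41.2]), array([-50. , -28.8,  36.4]), array([-50. , -29.2,  21.4]), array([-50. , -29.2,  16. ]), array([-50. , -29.1,   1.3]), array([-50. , -29.2,  -3.5])]
near [array([-50. ,  25.6,  60.7]), array([-50. ,  26.1,  55. ]), array([-50. ,  26.2,  39.9]), array([-50. ,  26.6,  35. ]), array([-50. ,  26.5,  20.7]), array([-50. ,  26.6,  15.2]), array([-50. ,  27.2,  -0. ]), array([-50. ,  27.1,  -4.8])]
```

View pics/q5.png

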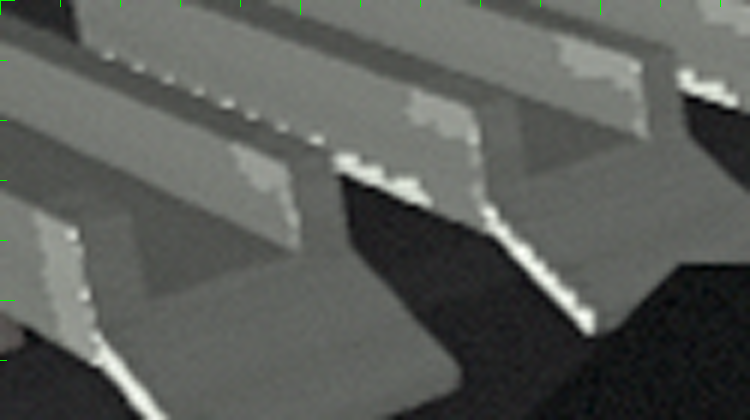

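```bash
python3 -m pendant '[[1.5,-0.7,-1.1,0,0,0],[1.5,0,0,0,0,0],[0,0,0,0,0,0],[0,0,0,0,0,0],[0,0,0,0,0,0]]'
python3 - <<'E'
from geo import *
from workcell import *
f=grab_frame("wrist");np.savez("s_wrist.npz",**f);cv2.imwrite("pics/s_wrist.png",f["color"])
p1,R1=tongue(np.zeros(3),0.)
Tt=toolfromcam(f)
Rc=Tt[:3,:3]@R1.T; pc=Tt[:3,3]-Rc@p1
print("carrier nominal",R.from_matrix(Rc).as_rotvec(degrees=True),(pc-np.array([.5563,.2857,.1295]))@level(75.3))
crop("pics/s_wrist.png","pics/s3.png",150,150,110,60,7)
E
```

```text
time: 18.4
tcp_pos: [0.5159, 0.1251, 0.163]
tcp_rot: [-2.512, 0.322, -0.096]
wrist_force: [0.0, -0.1, -2.8]
finger_gap: 0.0076
carrier nominal [ 0.2588  0.1109 75.5001] [-0.1045 -0.0013  0.0045]
```

View pics/s3.png

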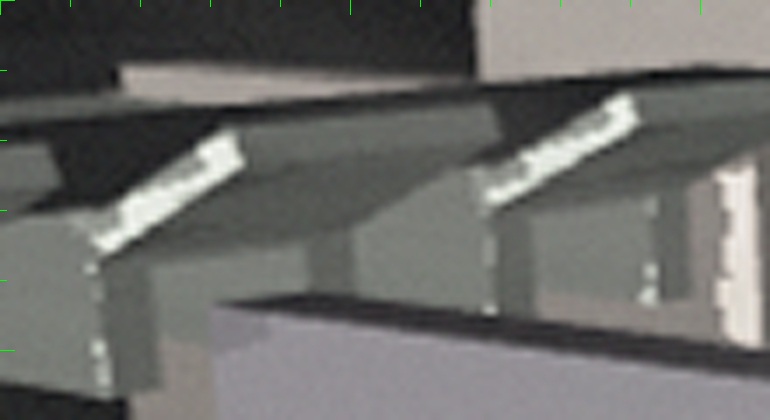

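```bash
python3 -m pendant '[[0,-4.1,2.9,0,0,0],[0,-4.1,2.9,0,0,0],[0,-4.1,2.9,0,0,0],[0,-4.1,2.9,0,0,0],[0,0,0,0,0,0],[0,0,0,0,0,0]]';python3 -m pendant '[[0,-4.1,2.9,0,0,0],[0,-4.1,2.9,0,0,0],[0,-4.1,2.9,0,0,0],[0,-4.1,2.9,0,0,0],[0,0,0,0,0,0],[0,0,0,0,0,0]]'
python3 - <<'E'
from geo import *
from workcell import *
f=grab_frame("wrist");np.savez("t_wrist.npz",**f);cv2.imwrite("pics/t_wrist.png",f["color"])
f2=grab_frame("side");np.savez("t_side.npz",**f2);cv2.imwrite("pics/t_side.png",f2["color"])
p1,R1=tongue(np.zeros(3),0.)
Tt=toolfromcam(f)
Rc=Tt[:3,:3]@R1.T; pc=Tt[:3,3]-Rc@p1
print("carrier nominal",R.from_matrix(Rc).as_rotvec(degrees=True),(pc-np.array([.5563,.2857,.1295]))@level(75.3))
crop("pics/t_wrist.png","pics/t3.png",150,120,180,190,4)
crop("pics/t_side.png","pics/t2.png",240,60,130,150,5)
E
```

```text
time: 19.05
tcp_pos: [0.5209, 0.1447, 0.1629]
tcp_rot: [-2.512, 0.321, -0.096]
wrist_force: [0.0, 0.3, -2.9]
finger_gap: 0.0073
time: 19.65
tcp_pos: [0.526, 0.1641, 0.1629]
tcp_rot: [-2.512, 0.321, -0.096]
wrist_force: [-0.1, 0.9, -3.2]
finger_gap: 0.0081
carrier nominal [ 0.2492  0.1113 75.5152] [-0.0642 -0.0011  0.0044]
```

View pics/t3.png

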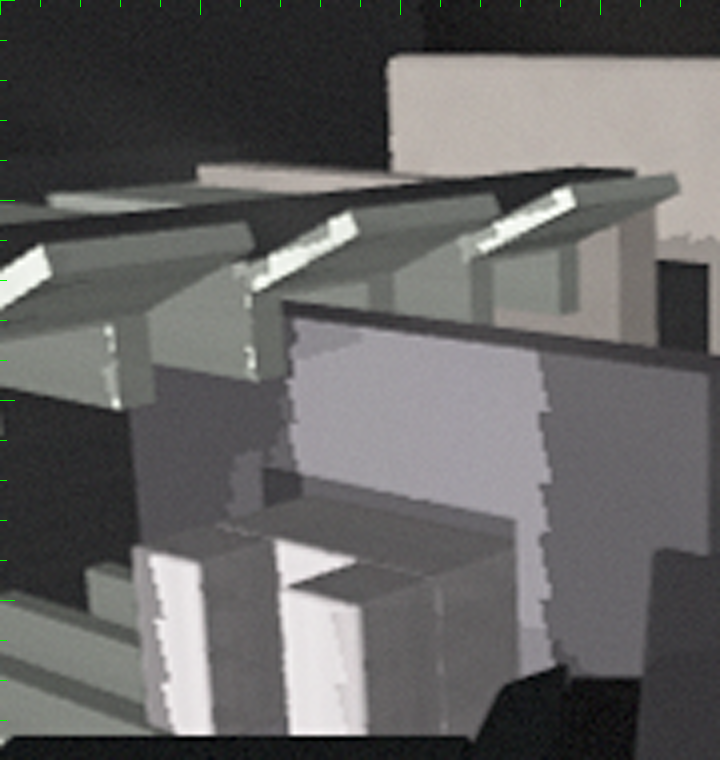

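View pics/t2.png

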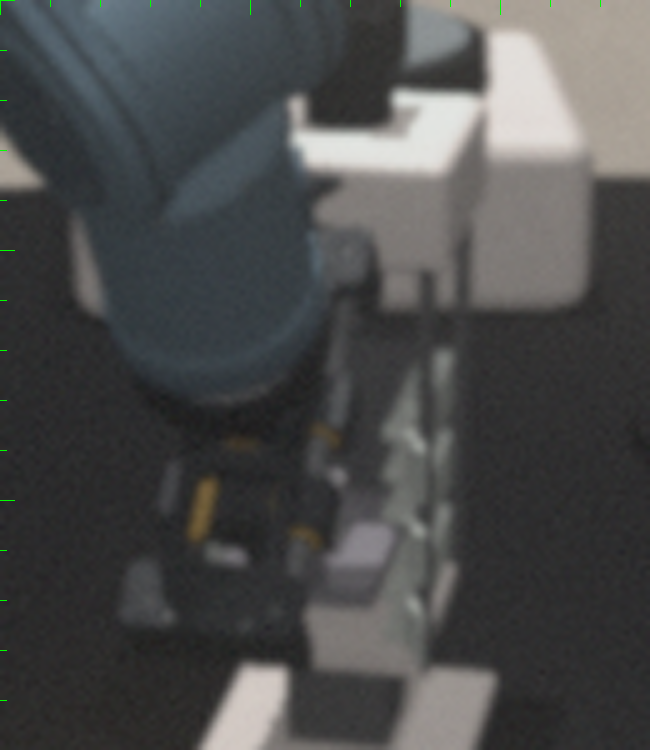

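```bash
python3 -m pendant '[[0,-4.1,2.9,0,0,0],[0,-4.1,2.9,0,0,0],[0,0,0,0,0,0],[0,-4.1,2.9,0,0,0],[0,-4.1,2.9,0,0,0],[0,0,0,0,0,0],[0,0,0,0,0,0]]'
python3 - <<'E'
from geo import *
from workcell import *
f=grab_frame("wrist");np.savez("u_wrist.npz",**f);cv2.imwrite("pics/u_wrist.png",f["color"])
f2=grab_frame("side");np.savez("u_side.npz",**f2);cv2.imwrite("pics/u_side.png",f2["color"])
f2=grab_frame("top");np.savez("u_top.npz",**f2);cv2.imwrite("pics/u_top.png",f2["color"])
p1,R1=tongue(np.zeros(3),0.)
Tt=toolfromcam(f)
Rc=Tt[:3,:3]@R1.T; pc=Tt[:3,3]-Rc@p1
H=np.array([.5563,.2857,.1295])
print("carrier nominal",R.from_matrix(Rc).as_rotvec(degrees=True),(pc-H)@level(75.3))
for X in [(0,-93.5,-64),(37,-93.5,-64),(-37,-93.5,-64),(0,-93.5,-100),(0,-93.5,-130)]: print(X,(Tt[:3,3]+Tt[:3,:3]@(np.array(X)/1000)-H)@level(75.3)*1000)
crop("pics/u_side.png","pics/u2.png",240,60,130,150,5)
crop("pics/u_top.png","pics/u3.png",80,150,200,150,4)
E
```

```text
time: 20.45
tcp_pos: [0.531, 0.1836, 0.1628]
tcp_rot: [-2.512, 0.321, -0.096]
wrist_force: [0.8, -0.3, -3.1]
finger_gap: 0.0075
carrier nominal [ 0.2515  0.1088 75.519 ] [-0.0441 -0.001   0.0043]
(0, -93.5, -64) [-65.3209  -1.6985 139.6612]
(37, -93.5, -64) [-65.1793 -38.6978 139.5019]
(-37, -93.5, -64) [-65.4625  35.3009 139.8204]
(0, -93.5, -100) [-86.0143  -1.9044 169.1186]
(0, -93.5, -130) [-103.2588   -2.0761  193.6665]
```

View pics/u3.png

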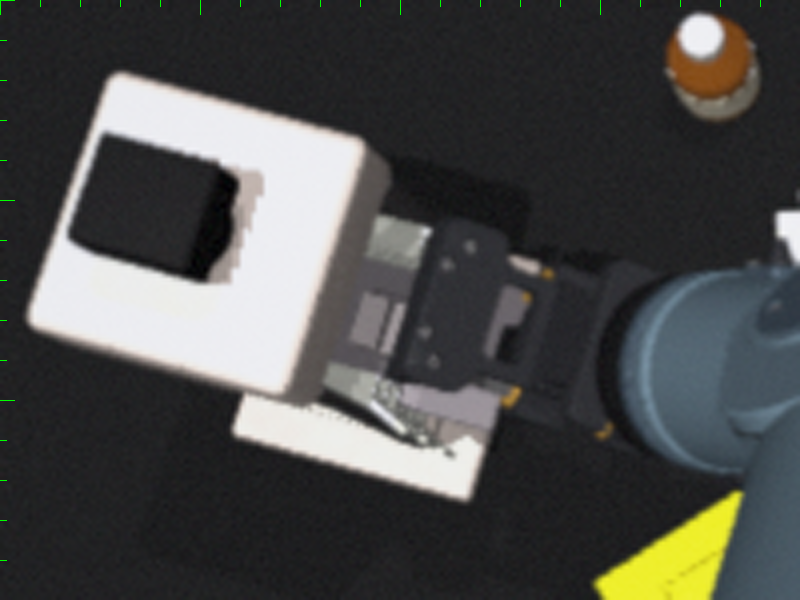

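View pics/u2.png

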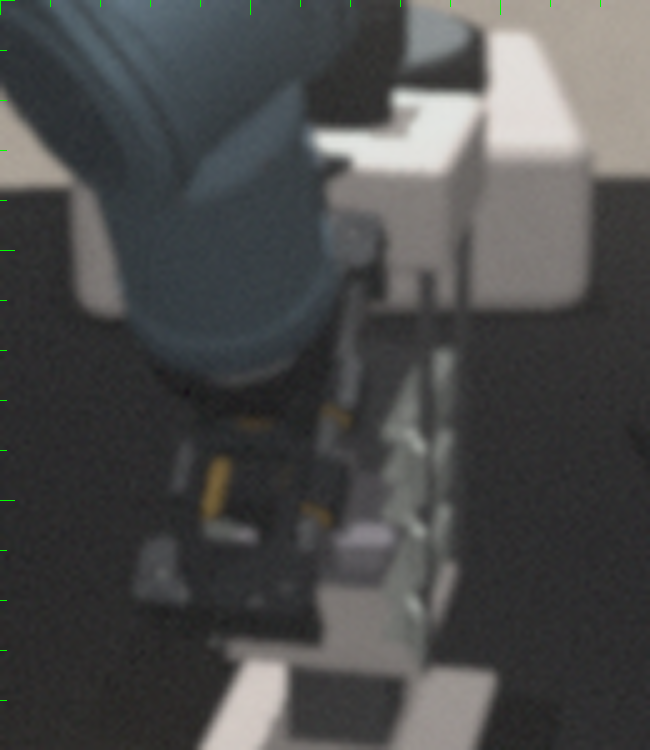

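View pics/u_wrist.png

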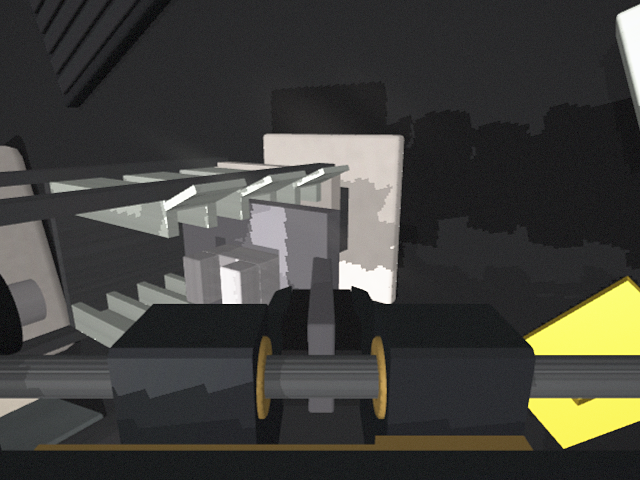

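```bash
python3 -m pendant '[[0,-3.3,2.3,0,0,0],[0,-3.3,2.3,0,0,0],[0,0,0,0,0,0],[0,0.6,0.8,0,0,0],[0,0.6,0.8,0,0,0],[0,0,0,0,0,0],[0,0,0,0,0,0]]'
python3 - <<'E'
from geo import *
from workcell import *
p0,R0,s=cur();print(s["joint_pos"],s["wrist_force"])
E
```

```text
time: 21.3
tcp_pos: [0.5331, 0.191, 0.1608]
tcp_rot: [-2.512, 0.322, -0.096]
wrist_force: [-0.3, 0.6, -2.7]
finger_gap: 0.0079
[-0.3131  0.4881  0.2535  2.072  -1.1783  0.7578 -0.963 ] [-0.278   0.6496 -2.7336]
```

```bash
python3 -m pendant '[[0,0.3,0.4,0,0,0],[0,0.3,0.4,0,0,0],[0,0.3,0.4,0,0,0],[0,0,0,0,0,0],[0,0,0,0,0,0]]'
python3 - <<'E'
from geo import *
from workcell import *
print(observe()["wrist_force"])
E
```

```text
time: 21.8
tcp_pos: [0.5331, 0.1911, 0.1594]
tcp_rot: [-2.511, 0.322, -0.096]
wrist_force: [0.2, 0.3, -3.2]
finger_gap: 0.0073
[ 0.1533  0.2905 -3.2212]
```

```bash
python3 -m pendant '[[0,0.3,0.4,0,0,0],[0,0,0,0,0,0],[0,0.3,0.4,0,0,0],[0,0,0,0,0,0]]'; python3 -m pendant '[[0,0.3,0.4,0,0,0],[0,0,0,0,0,0],[0,0,0,0,0,0]]'
```

```text
time: 22.2
tcp_pos: [0.5332, 0.1912, 0.1587]
tcp_rot: [-2.511, 0.322, -0.096]
wrist_force: [-1.1, -0.5, 1.1]
finger_gap: 0.0078
time: 22.5
tcp_pos: [0.5332, 0.1911, 0.1584]
tcp_rot: [-2.511, 0.322, -0.096]
wrist_force: [-3.7, -2.4, 6.3]
finger_gap: 0.0077
```

```bash
python3 -m pendant '[[0,-0.3,-0.4,0,0,0],[0,0,0,0,0,0]]'; python3 -m pendant '[[0,0,0,0,0,0],[0,0,0,0,0,0],[0,0,0,0,0,0],[0,0,0,0,0,0]]' 205
python3 - <<'E'
from geo import *
from workcell import *
f=grab_frame("wrist");np.savez("v_wrist.npz",**f);cv2.imwrite("pics/v_wrist.png",f["color"])
E
```

```text
time: 22.7
tcp_pos: [0.5332, 0.1911, 0.1585]
tcp_rot: [-2.511, 0.322, -0.096]
wrist_force: [-1.4, -1.1, 2.7]
finger_gap: 0.0075
time: 23.1
tcp_pos: [0.5331, 0.1912, 0.1583]
tcp_rot: [-2.512, 0.322, -0.096]
wrist_force: [-0.3, 0.1, 0.3]
finger_gap: 0.0171
```

View pics/v_wrist.png

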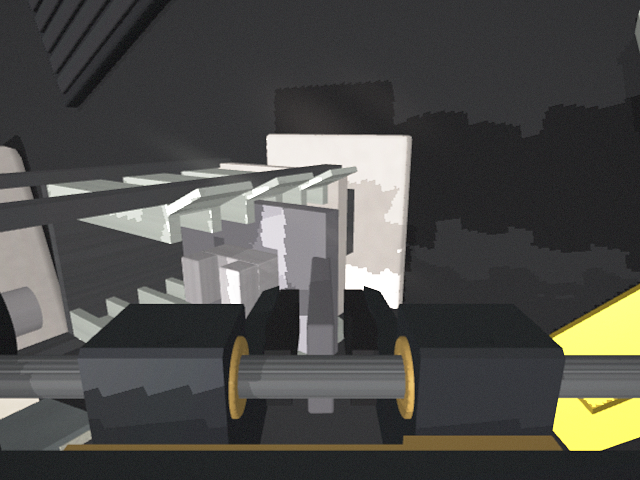

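```bash
python3 -m pendant '[[0,0,-10,0,0,0],[0,0,-15,0,0,0],[0,0,-25,0,0,0],[0,0,-25,0,0,0],[0,0,-25,0,0,0],[0,0,0,0,0,0],[0,0,0,0,0,0]]'; python3 -m pendant '[[0,0,0,0,0,-8.5],[0,0,0,0,0,-8.5],[0,0,0,0,0,-8.5],[0,0,0,0,0,-8.5],[0,0,0,0,0,-8.5],[0,0,0,0,0,-8.5],[0,0,0,0,0,-8.5],[0,0,0,0,0,-8.5],[0,0,0,0,0,-8.5],[0,0,0,0,0,-8.5],[0,0,0,0,0,-5],[0,0,0,0,0,0]]' 152
python3 - <<'E'
from geo import *
from workcell import *
for n in ["wrist","side","top"]:
    f=grab_frame(n);np.savez(f"w_{n}.npz",**f);cv2.imwrite(f"pics/w_{n}.png",f["color"])
p0,R0,s=cur();print(s["joint_pos"],s["finger_gap"])
L=level(75.3);H=np.array([.5563,.2857,.1295])
print((p0-H)@L,L.T@R0)
crop("pics/w_side.png","pics/w2.png",240,60,130,150,5)
E
```

```text
time: 23.85
tcp_pos: [0.5191, 0.1352, 0.2407]
tcp_rot: [-2.511, 0.322, -0.097]
wrist_force: [0.2, 0.1, -0.7]
finger_gap: 0.0173
time: 25.05
tcp_pos: [0.5183, 0.1361, 0.2392]
tcp_rot: [-2.123, -1.643, -0.666]
wrist_force: [-0.1, -0.3, -0.5]
finger_gap: 0.0355
[-0.1043  0.3242  0.1301  2.0472 -0.9087  0.8516  0.4081] 0.03606324691300389
[-0.1546 -0.0016  0.1102] [[ 0.8184  0.0018  0.5746]
 [-0.0024 -1.      0.0066]
 [ 0.5746 -0.0068 -0.8184]]
```

View pics/w_wrist.png

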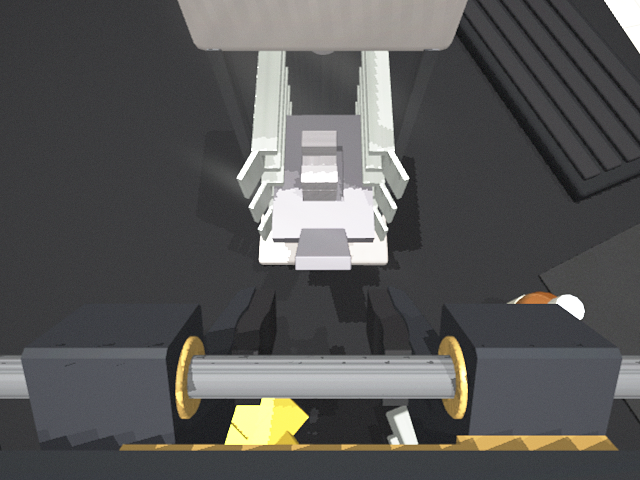

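View pics/w2.png

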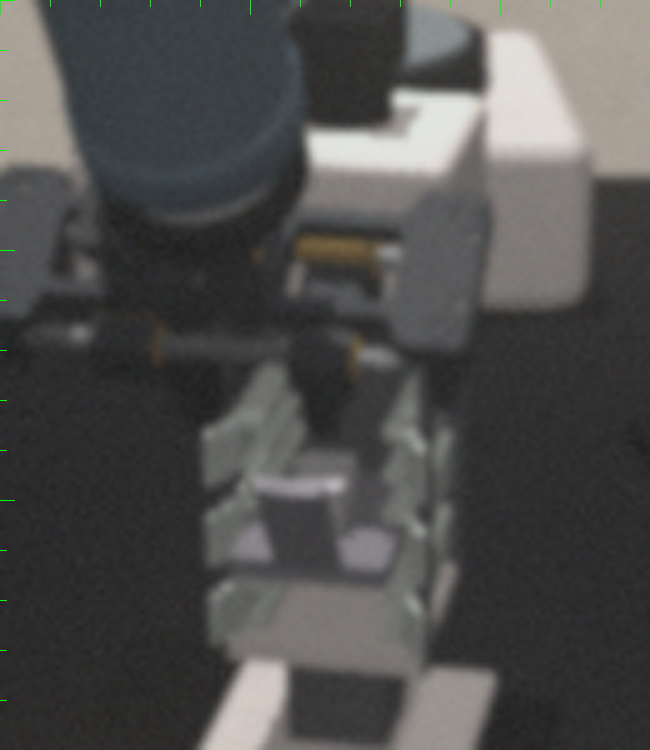

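Run:
```python
from geo import *
crop("pics/w_wrist.png","pics/w1.png",230,100,190,180,4)
```

```text
(no output)
```

View pics/w1.png

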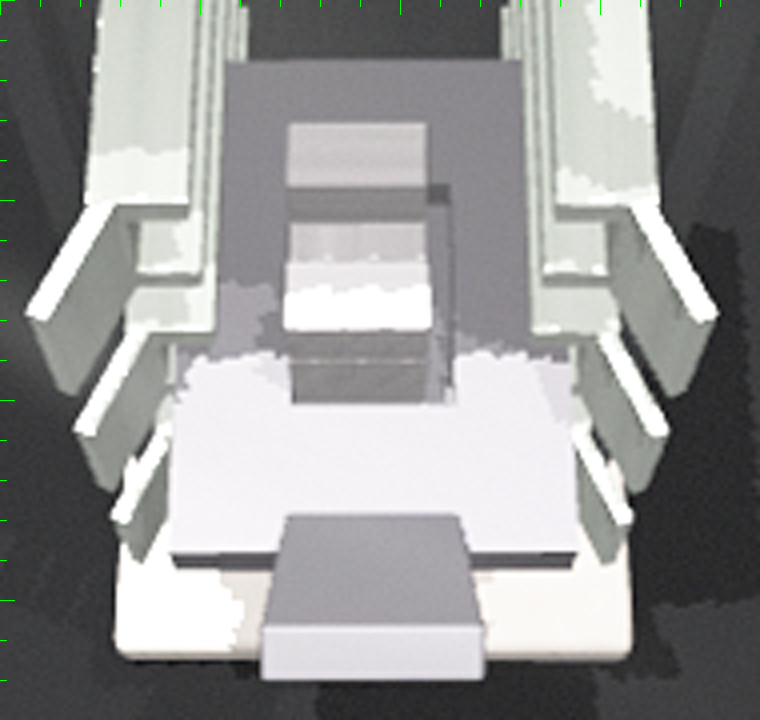

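Run:
```python
from geo import *
f=load("w_wrist.npz");L=level(75.3);H=np.array([.5563,.2857,.1295])
g=lambda U,V,z: np.round((onz(f,230+(U+.5)/4-.5,100+(V+.5)/4-.5,z)-H)@L*1000,1)
print("rear",g(171,552,.1402),g(577,552,.1402),"front",g(225,60,.1402),g(520,60,.1402))
print("spec",[g(*p,.1632) for p in [(288,186),(426,186),(431,330),(284,330)]])
print("ledge top inner",g(190,208,.1295+.0957+.0007-.04),g(556,208,.1295+.0957+.0007-.04))
Tt=toolfromcam(f);print((Tt[:3,3]-H)@L)
```

```text
rear [-86.9  32.6  10.7] [-86.8 -36.5  10.7] front [13.4 26.8 10.7] [ 13.4 -29.5  10.7]
spec [array([-29.6,  12.7,  33.7]), array([-29.5, -10.6,  33.7]), array([-56.8, -11.2,  33.7]), array([-56.8,  12.8,  33.7])]
ledge top inner [-48.3  26.   56.4] [-48.2 -29.5  56.4]
[-0.1545 -0.0014  0.1096]
```

```bash
python3 -m pendant '[[0.7,1.2,20,0,0,0],[0,0,15,0,0,0],[0,0,10,0,0,0],[0,0,0,0,0,0],[0,0,0,0,0,0],[0,0,0,0,0,0]]' 150
python3 - <<'E'
from geo import *
from workcell import *
for n in ["wrist"]:
    f=grab_frame(n);np.savez(f"x_{n}.npz",**f);cv2.imwrite(f"pics/x_{n}.png",f["color"])
L=level(75.3);H=np.array([.5563,.2857,.1295])
Tt=toolfromcam(f);d=(Tt[:3,3]-H)@L;R0=L.T@Tt[:3,:3];print(d,R0.T@(np.array([-.0977,-.00195,.030])-d),observe()["finger_gap"])
E
```

```text
time: 25.8
tcp_pos: [0.5269, 0.1603, 0.2042]
tcp_rot: [-2.126, -1.642, -0.668]
wrist_force: [0.4, -0.3, 0.0]
finger_gap: 0.0367
[-0.129  -0.0036  0.0746] [-0.0001 -0.0015  0.0545] 0.036251660089553675
```

View pics/x_wrist.png

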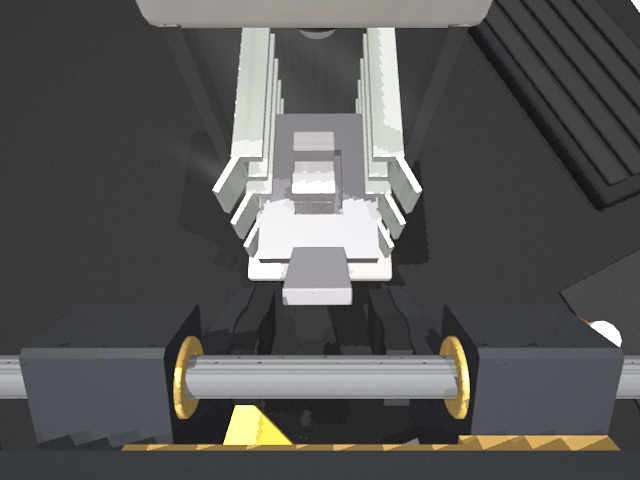

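```bash
python3 -m pendant '[[0,-1.5,0,0,0,0],[0,0,0,0,0,0],[0,0,10,0,0,0],[0,0,10,0,0,0],[0,0,0,0,0,0],[0,0,0,0,0,0]]'
python3 - <<'E'
from geo import *
from workcell import *
for n in ["wrist"]:
    f=grab_frame(n);np.savez(f"y_{n}.npz",**f);cv2.imwrite(f"pics/y_{n}.png",f["color"])
L=level(75.3);H=np.array([.5563,.2857,.1295])
Tt=toolfromcam(f);d=(Tt[:3,3]-H)@L;R0=L.T@Tt[:3,:3];print(d,R0.T@(np.array([-.0977,-.00195,.030])-d),observe()["finger_gap"])
crop("pics/y_wrist.png","pics/y1.png",220,240,200,120,4)
E
```

```text
time: 26.45
tcp_pos: [0.5276, 0.1726, 0.1869]
tcp_rot: [-2.124, -1.642, -0.666]
wrist_force: [-0.1, -0.8, 0.2]
finger_gap: 0.0362
[-0.1169 -0.0012  0.0573] [0.     0.001  0.0334] 0.03662999908603589
```

View pics/y1.png

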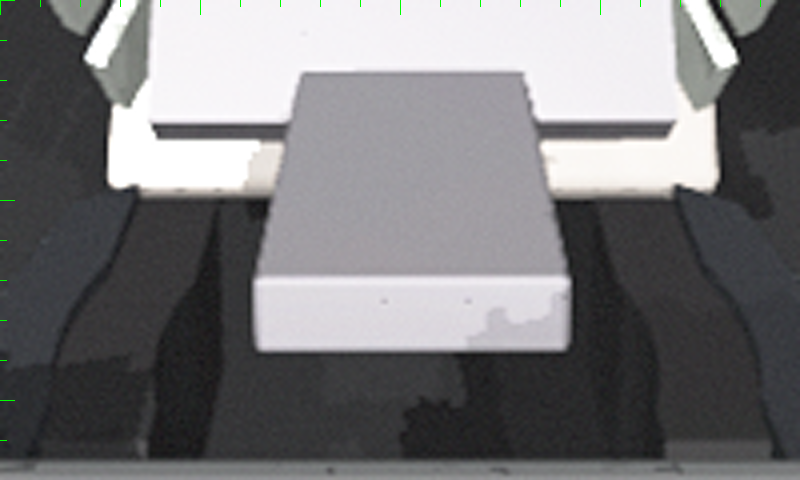

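```bash
python3 -m pendant '[[0,0.3,10,0,0,0],[0,0,10,0,0,0],[0,0,8,0,0,0],[0,0,5,0,0,0],[0,0,0,0,0,0],[0,0,0,0,0,0]]'; python3 -m pendant '[[0,0,0,0,0,0],[0,0,0,0,0,0],[0,0,0,0,0,0],[0,0,0,0,0,0]]' 255 20
python3 - <<'E'
from geo import *
from workcell import *
for n in ["wrist"]:
    f=grab_frame(n);np.savez(f"z_{n}.npz",**f);cv2.imwrite(f"pics/z_{n}.png",f["color"])
L=level(75.3);H=np.array([.5563,.2857,.1295])
Tt=toolfromcam(f);d=(Tt[:3,3]-H)@L;R0=L.T@Tt[:3,:3];print(d,R0.T@(np.array([-.0977,-.00195,.030])-d),observe()["finger_gap"],observe()["joint_pos"])
E
```

```text
time: 27.1
tcp_pos: [0.5329, 0.1905, 0.1603]
tcp_rot: [-2.125, -1.642, -0.667]
wrist_force: [-0.4, -0.5, 0.4]
finger_gap: 0.036
time: 27.5
tcp_pos: [0.5331, 0.1903, 0.1606]
tcp_rot: [-2.125, -1.642, -0.668]
wrist_force: [-0.6, -1.5, 0.5]
finger_gap: 0.0299
[-0.0984 -0.002   0.031 ] [-0.     -0.      0.0012] 0.02935907248847308 [-0.1375  0.4775  0.0369  2.0622 -1.0815  0.6771  0.5367]
```

View pics/z_wrist.png

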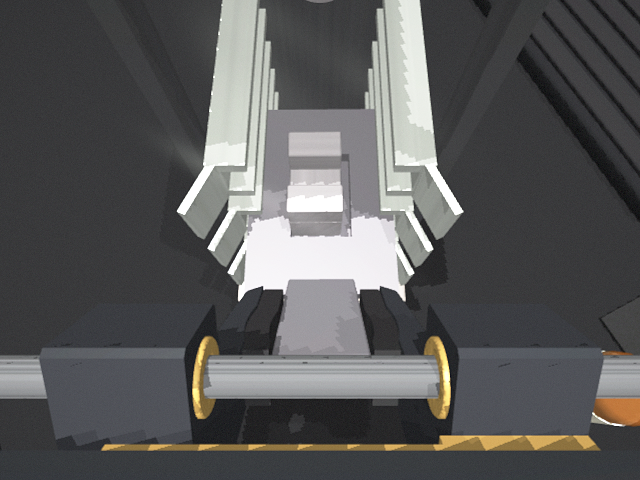

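```bash
python3 -m pendant '[[4.1,0,2.9,0,0,0],[4.1,0,2.9,0,0,0],[4.1,0,2.9,0,0,0],[0,0,0,0,0,0],[0,0,0,0,0,0]]'; python3 -m pendant '[[4.1,0,2.9,0,0,0],[4.1,0,2.9,0,0,0],[4.1,0,2.9,0,0,0],[0,0,0,0,0,0],[0,0,0,0,0,0]]'
python3 - <<'E'
from geo import *
from workcell import *
for n in ["wrist"]:
    f=grab_frame(n);np.savez(f"z2_{n}.npz",**f);cv2.imwrite(f"pics/z2_{n}.png",f["color"])
L=level(75.3);H=np.array([.5563,.2857,.1295])
Tt=toolfromcam(f);d=(Tt[:3,3]-H)@L;print(d,observe()["finger_gap"],observe()["joint_pos"])
E
```

```text
time: 28.05
tcp_pos: [0.5368, 0.2062, 0.1606]
tcp_rot: [-2.123, -1.643, -0.668]
wrist_force: [1.4, 1.2, -0.6]
finger_gap: 0.0299
time: 28.55
tcp_pos: [0.541, 0.22, 0.1606]
tcp_rot: [-2.125, -1.642, -0.669]
wrist_force: [2.0, 0.6, 2.3]
finger_gap: 0.0295
[-0.0677 -0.002   0.031 ] 0.02969097586263146 [-0.1838  0.4893  0.0231  2.0393 -1.0907  0.6489  0.4914]
```

View pics/z2_wrist.png

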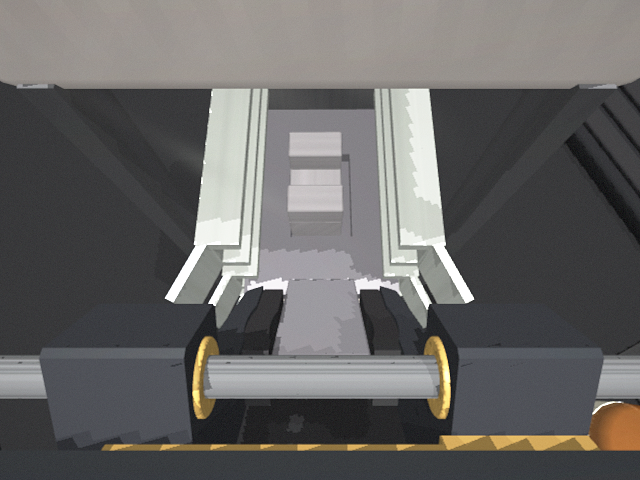

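```bash
python3 -m pendant '[[1.6,0,1.15,0,0,0],[1.6,0,1.15,0,0,0],[0,0,0,0,0,0],[0,0,0,0,0,0]]'; python3 -m pendant '[[0.8,0,0.6,0,0,0],[0,0,0,0,0,0],[0,0,0,0,0,0]]';python3 -m pendant '[[0.8,0,0.6,0,0,0],[0,0,0,0,0,0],[0,0,0,0,0,0]]'
```

```text
time: 29.0
tcp_pos: [0.5419, 0.2226, 0.1606]
tcp_rot: [-2.126, -1.642, -0.669]
wrist_force: [-0.4, -5.0, 7.4]
finger_gap: 0.0298
time: 29.3
tcp_pos: [0.5421, 0.2232, 0.1606]
tcp_rot: [-2.127, -1.642, -0.668]
wrist_force: [-2.0, -5.6, 8.8]
finger_gap: 0.0294
time: 29.6
tcp_pos: [0.5424, 0.2241, 0.1606]
tcp_rot: [-2.127, -1.642, -0.669]
wrist_force: [-1.3, -6.5, 9.0]
finger_gap: 0.0298
```

```bash
python3 -m pendant '[[0.6,0,-0.8,0,0,0],[0,0,0,0,0,0],[0,0,0,0,0,0]]'; python3 -m pendant '[[0.8,0,0.6,0,0,0],[0,0,0,0,0,0],[0,0,0,0,0,0]]'; python3 -m pendant '[[0.8,0,0.6,0,0,0],[0,0,0,0,0,0],[0,0,0,0,0,0]]'
python3 - <<'E'
from geo import *
from workcell import *
for n in ["wrist"]:
    f=grab_frame(n);np.savez(f"z3_{n}.npz",**f);cv2.imwrite(f"pics/z3_{n}.png",f["color"])
L=level(75.3);H=np.array([.5563,.2857,.1295])
Tt=toolfromcam(f);d=(Tt[:3,3]-H)@L;print(d,L.T@observe()["wrist_force"])
E
```

```text
time: 29.9
tcp_pos: [0.5414, 0.2253, 0.1607]
tcp_rot: [-2.125, -1.642, -0.666]
wrist_force: [-0.1, -1.9, -0.8]
finger_gap: 0.0297
time: 30.2
tcp_pos: [0.5417, 0.2267, 0.1609]
tcp_rot: [-2.124, -1.642, -0.667]
wrist_force: [0.0, -0.6, -0.9]
finger_gap: 0.0296
time: 30.5
tcp_pos: [0.5418, 0.2267, 0.1607]
tcp_rot: [-2.125, -1.642, -0.666]
wrist_force: [-2.5, -5.0, 0.6]
finger_gap: 0.0298
[-0.061  -0.0011  0.0311] [-5.5938  0.8274  0.9565]
```

View pics/z3_wrist.png

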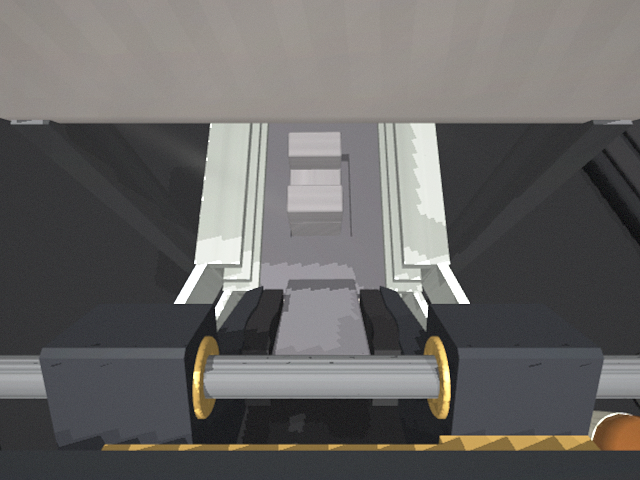

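```bash
python3 -m pendant '[[0.8,0,0.6,0,0,0],[0,0,0,0,0,0],[0,0,0,0,0,0]]'; python3 -m pendant '[[0.8,0,0.6,0,0,0],[0,0,0,0,0,0],[0,0,0,0,0,0]]'
python3 - <<'E'
from geo import *
from workcell import *
L=level(75.3);H=np.array([.5563,.2857,.1295])
s=observe();print((s["tcp_pos"]-H)@L,L.T@s["wrist_force"])
E
```

```text
time: 30.85
tcp_pos: [0.5418, 0.2267, 0.1606]
tcp_rot: [-2.126, -1.642, -0.665]
wrist_force: [-5.8, -8.7, 5.2]
finger_gap: 0.0299
time: 31.15
tcp_pos: [0.5418, 0.2268, 0.1606]
tcp_rot: [-2.127, -1.642, -0.664]
wrist_force: [-8.6, -13.7, 10.2]
finger_gap: 0.0295
[-0.0607 -0.0009  0.0311] [-15.468    4.8701  10.2028]
```

```bash
python3 -m pendant '[[-0.8,0,-0.6,0,0,0],[-0.8,0,-0.6,0,0,0],[0,0,0,0,0,0]]'; python3 -m pendant '[[0,0,0,0,0,0],[0,0,0,0,0,0],[0,0,0,0,0,0],[0,0,0,0,0,0]]' 152;python3 -m pendant '[[0,0,-5,0,0,0],[0,0,-10,0,0,0],[0,0,-15,0,0,0],[0,0,-20,0,0,0],[0,0,-25,0,0,0],[0,0,-25,0,0,0],[0,0,0,0,0,0],[0,0,0,0,0,0]]'
python3 - <<'E'
from geo import *
from workcell import *
for n in ["wrist","side"]:
    f=grab_frame(n);np.savez(f"z4_{n}.npz",**f);cv2.imwrite(f"pics/z4_{n}.png",f["color"])
crop("pics/z4_wrist.png","pics/z4.png",220,100,200,200,4)
crop("pics/z4_side.png","pics/z4s.png",270,110,90,100,7)
E
```

```text
time: 31.45
tcp_pos: [0.5418, 0.2267, 0.1607]
tcp_rot: [-2.125, -1.642, -0.666]
wrist_force: [-3.6, -6.1, 2.2]
finger_gap: 0.0298
time: 31.85
tcp_pos: [0.5426, 0.2279, 0.1614]
tcp_rot: [-2.124, -1.642, -0.668]
wrist_force: [0.1, 0.7, 0.1]
finger_gap: 0.0354
time: 32.65
tcp_pos: [0.5287, 0.1712, 0.2439]
tcp_rot: [-2.126, -1.642, -0.67]
wrist_force: [-0.3, 0.6, -0.9]
finger_gap: 0.0357
```

View pics/z4.png

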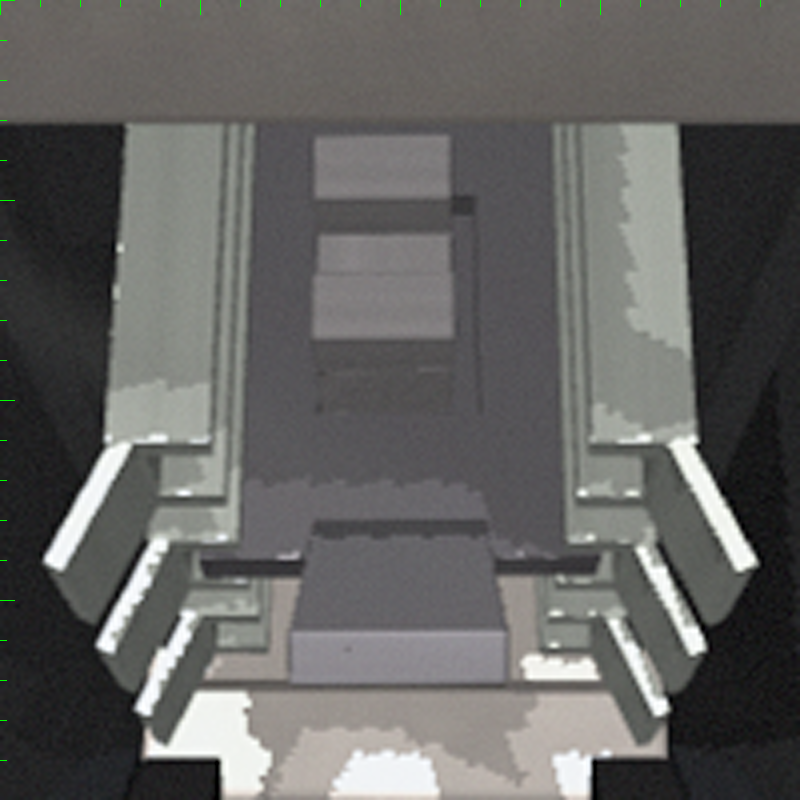

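View pics/z4s.png

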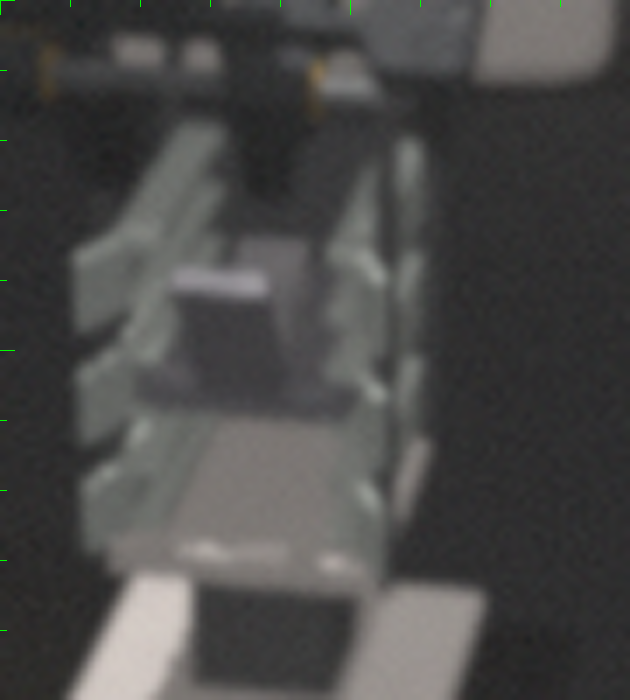

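Run:
```python
from geo import *
f=load("z4_wrist.npz");L=level(75.3);H=np.array([.5563,.2857,.1295])
g=lambda U,V,z: np.round((onz(f,220+(U+.5)/4-.5,100+(V+.5)/4-.5,.1295+z)-H)@L*1000,1)
print("plate rear",g(200,557,.0107),g(600,557,.0107),"bottom",g(202,575,.0007),g(598,575,.0007))
print("ledges",g(185,443,.0612),g(640,441,.0612),g(195,495,.0407),g(610,495,.0407),g(190,540,.021),g(620,540,.021),g(230,582,.0007),g(570,582,.0007))
print("spec",[g(*p,.0337) for p in [(314,137),(450,137),(454,338),(312,338)]])
print("pocket right",g(476,200,.0107),g(481,412,.0107),"left/rear",g(320,412,.0107))
```

```text
plate rear [-49.4  33.4  10.7] [-49.3 -35.8  10.7] bottom [-49.2  34.3   0.7] [-49.1 -36.5   0.7]
ledges [-50.6  29.3  61.2] [-50.3 -35.9  61.2] [-50.2  30.5  40.7] [-50.1 -34.   40.7] [-50.2  33.8  21. ] [-50.1 -37.9  21. ] [-50.5  29.2   0.7] [-50.4 -31.5   0.7]
spec [array([20.1, 13.9, 33.7]), array([20.1, -9.8, 33.7]), array([-19.1, -10.2,  33.7]), array([-19.1,  13.4,  33.7])]
pocket right [ 22.1 -15.2  10.7] [-21.7 -15.6  10.7] left/rear [-21.8  13.2  10.7]
```

```bash
python3 -m pendant '[[0,0,-25,0,0,0],[0,0,-25,0,0,0],[0,0,0,0,0,0],[0,0,0,0,0,0],[0,0,0,0,0,0],[0,0,0,0,0,0],[0,0,0,0,0,0]]'
python3 - <<'E'
from workcell import *
import cv2
f=grab_frame("top");cv2.imwrite("pics/zz_top.png",f["color"])
s=observe();print(s["wrist_force"],abs(s["qvel"]).max())
E
```

```text
time: 33.45
tcp_pos: [0.521, 0.1444, 0.2831]
tcp_rot: [-2.124, -1.642, -0.666]
wrist_force: [-0.5, 0.6, 0.6]
finger_gap: 0.0357
[-0.03750776  0.79357129  0.16194534] 0.0033924986517120713
```

View pics/zz_top.png

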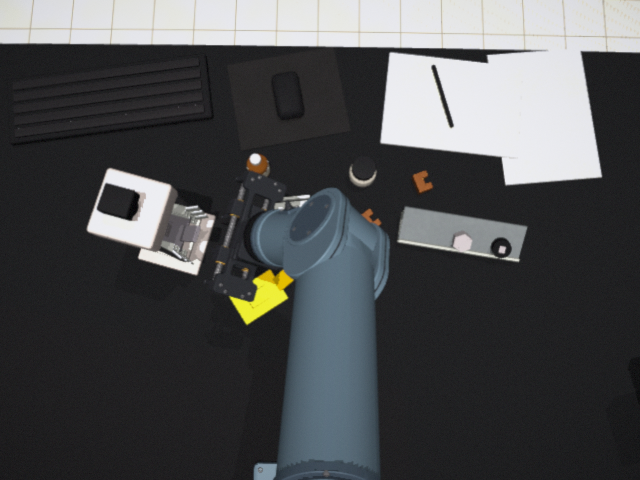

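The top view shows the arm clear of the loader. The bottle (258,163), jar (362,172), hex specimen (462,242) and round specimen (501,247) are where they started.

```bash
python3 -c "
from workcell import *
print(finish_job())"
```

```text
the job is handed in; nothing more can be done
None
```

The loaded carrier is in the middle slot against the end stop, released, and I handed the job in at about 33 s. The system gave no verdict.

**What I did:**
- I gripped the notched specimen on the sloping rest and seated it notch up in the carrier's pocket. At release, the camera put it within about 1 mm of the pocket's centre.
- I lifted the carrier by its tongue, with the specimen riding in the pocket, and slid it most of the way into the slot.
- With that grip the gripper body would have hit the white head before home. I let go with the plate about 64 mm into the slot, gripped the tongue by its side edges, and pushed the rest of the way.
- At the end stop the push force rose to about 15 N with no further movement.

**Last checks:**
- **Position:** the plate's rear edge is about 1 mm inside the mouth, which matches the end stop. It is straight within about 0.2° and lies about 0.5 mm off the slot's centre line sideways.
- **Specimen:** it is flat in the pocket but has slid against the +y wall. I measured about 2.7–3 mm off centre; the pocket allows 2.5 mm and the limit is 4 mm. I did not measure its height in the pocket separately after the move. Its top face measures about 39 × 24 mm at the seated height, against 40 × 24 mm nominal.
- **Everything else:** in the last top view the bottle, jar, hexagonal and round specimens were unmoved. The arm was clear of everything with no contact force.

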